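Harvest the middle tray of the sprouting tower

ROBOT

A 7-joint arm with a two-finger parallel gripper is mounted at the origin on the work surface. World frame = base frame: x ahead of the robot, y to its left, z up, the work surface at z = 0. Lengths are in m, angles in rad, forces in N, time in s.
With the tool pointing down it reaches from about 0.4 to 0.85 m from the base axis. Payload 10.4 kg.
Tool frame: the origin (TCP) lies at the very end of the fingers, on their centre line; the grasp point (between the pads) lies 19 mm behind it; z points along the fingers, y is the line along which they close (so a half turn about z gives the same grasp; the last joint's range is limited). The gripper opens to 85 mm and grips with 20 to 120 N. Pads are 22 mm wide; open, the fingers measure 114 mm over their backs; the gripper's body (76 mm by 85 mm) begins 54 mm behind the grasp point. The pads swing forward as they close: fully open they stand 13 mm farther back than shut.
Start: joints at [1.254, 0.332, -0.065, 1.46, 0.022, 1.35, -0.088], TCP at [0.181, -0.598, 0.231] pointing down, gripper open.
Joint ranges: [-2.6, 2.6], [-0.5, 2.12], [-1.47, 1.34], [0.16, 2.42], [-1.27, 4.41], [0.06, 2.06], [-2.6, 2.6]. Speed limits (rad/s): [2.22, 2.22, 2.79, 2.79, 3.14, 3.14, 3.14].

INTERFACE

Orientations are given as a unit quaternion [x, y, z, w].
In Python, from workcell import manip, optics gives the robot as it stands.
- The arm moves only by the tool jog_arm, never from a script. Its arguments are lists of equal length, an entry for each row: "dr": the turn, a rotation vector about the tool's x, y, z normalised to -1 to 1, where 1 is 4 degrees, a list of three; "translation": the shift along the tool's x, y, z normalised to -1 to 1, where 1 is 0.025 m, a list of three; "jaw": the opening, from 0 (shut) to 1 (fully open). A call has 1 to 10 rows; each row shifts and turns the commanded pose from where the row before left it, along the tool's axes as they then stand; what a row does not reach is not made up. A row lasts 1/10 s, in which the tool goes at most 50 mm and 8.59 degrees, less where a joint would pass 70% of its speed; a pose out of reach is approached as far as the arm can. A call with a number of a shift or a turn outside -1 to 1 is refused whole. A call with a gripper value outside its range is refused whole. The fingers move at their own pace and stop on an object; "squeeze" is the grip in N (left out, the last holds). Time passes only in rows, so rows that do not move let the fingers close. It gives the time, the measured TCP pose, the force, the opening and the grip force at its end, in the units of the state.
- manip.get_obs(): the state, without advancing time (a new reading comes with each control period).
- optics.camera(name): name is "side" or "top" or "wrist"; returns a dict with "color" (420x560x3 uint8, red, green, blue), "mtx" (3x3 intrinsics, pixels), "k1" (the pictures are not rectified: a ray, as slopes to the right and down, at radius r is drawn at 1 + k1 r^2 times it, then the intrinsics apply), "R" (3x3) and "t" (3): a world point X has camera coordinates R X + t. Camera axes: x right, y down, z forward; pixel columns grow to the right and rows downward; lengths in m; the calibration is good to about 2 mm. A picture is of the moment at which its call begins. There is no depth.
- manip.hand_in(): hands the job in; it is judged then, once.
The state is a dict: "clock": time; "joint_pos": joint angles; "joint_velocities": joint speeds; "tau": joint torques, N m; "position": TCP position; "ee_rot": TCP orientation; "ft_force": force on the tool from outside, world axes, zero at the start; "torque": the same for the moment, N m; "grip_width": opening from 0.0 (shut) to 1.0 (fully open); "grasp_force": force on a finger pad.
Only numpy, scipy, OpenCV 4.12 (cv2) and the standard library are available. Lean on these libraries where they do the work, as an engineer would, in place of code of your own. Each camera call takes 0.05 s, during which the arm holds its last target. There are 200 camera calls.

TASK

The cress in the green tray, in the middle of the sprouting tower, is ready: lift off the trays above it, stand the green tray flat on the steel serving tray, and put the lifted trays back on the tower in the same order as before. Then add every freshly sown tray that waits on the table (pink, grey, in either order) on top and finish with the lid, every tray fully down on the one below and the lid seated and level. Keep the trays level as you carry them so that nothing spills, and leave the cream bottom tray, the candle, the succulent and the seed jar where they are.

Things in the scene. Friction and masses are not known exactly. Their poses are not given: they have to be found in the camera images.
- bowl: white water bowl, the fixed foot of the tower: 140 mm across, 48 mm high, rim inside 130 mm across. Origin: centre of its underside. On it stand, upwards: the cream, green, yellow and blue tray, each with its foot inside the rim below (about 3 mm play all round) and its floor plate (140 mm across) resting on that rim.
- bottom_tray: Cream: round plastic tray, 140 mm across, 46 mm high, 0.18 kg. Origin: centre of its underside, z up. Tapered foot z 0-7 mm (117 to 124 across), floor z 7-11 mm, 5 mm wall up to z 46 mm, solid round hub in the middle, 32 across, z 11-37 mm: grip it there from above. Its foot drops into the rim below: seated, it is 41 mm above the bowl's origin; it stays there.
- green_tray: Green, with cress, on the cream one: round plastic tray, 140 mm across, 46 mm high, 0.18 kg. Origin: centre of its underside, z up. Tapered foot z 0-7 mm (117 to 124 across), floor z 7-11 mm, 5 mm wall up to z 46 mm, solid round hub in the middle, 32 across, z 11-37 mm: grip it there from above. Its foot drops into the rim below: seated, it is 39 mm above the origin of the tray below.
- yellow_tray: Yellow, on the green one: round plastic tray, 140 mm across, 46 mm high, 0.18 kg. Origin: centre of its underside, z up. Tapered foot z 0-7 mm (117 to 124 across), floor z 7-11 mm, 5 mm wall up to z 46 mm, solid round hub in the middle, 32 across, z 11-37 mm: grip it there from above. Its foot drops into the rim below: seated, it is 39 mm above the origin of the tray below.
- blue_tray: Light blue, on the yellow one: round plastic tray, 140 mm across, 46 mm high, 0.18 kg. Origin: centre of its underside, z up. Tapered foot z 0-7 mm (117 to 124 across), floor z 7-11 mm, 5 mm wall up to z 46 mm, solid round hub in the middle, 32 across, z 11-37 mm: grip it there from above. Its foot drops into the rim below: seated, it is 39 mm above the origin of the tray below.
- pink_tray: Pink, fresh, on the table; may be absent: round plastic tray, 140 mm across, 46 mm high, 0.18 kg. Origin: centre of its underside, z up. Tapered foot z 0-7 mm (117 to 124 across), floor z 7-11 mm, 5 mm wall up to z 46 mm, solid round hub in the middle, 32 across, z 11-37 mm: grip it there from above. Its foot drops into the rim below: seated, it is 39 mm above the origin of the tray below.
- grey_tray: Grey, fresh, on the table; may be absent: round plastic tray, 140 mm across, 46 mm high, 0.18 kg. Origin: centre of its underside, z up. Tapered foot z 0-7 mm (117 to 124 across), floor z 7-11 mm, 5 mm wall up to z 46 mm, solid round hub in the middle, 32 across, z 11-37 mm: grip it there from above. Its foot drops into the rim below: seated, it is 39 mm above the origin of the tray below.
- lid: pale aqua round lid with dark vent slots, 140 mm across, 0.12 kg. Origin: centre of its underside. Tapered foot z 0-7 mm as on the trays, plate z 7-12 mm, round grey knob in the middle, 30 mm across, z 12-38 mm. It starts right way up on the table; seated, it is 39 mm above the origin of the tray that it covers.
- serving_tray: loose steel serving tray, 220 mm (its x) by 180 mm (its y), rim 4 mm thick and 14 mm high, 0.6 kg. Origin: centre of its underside; inner floor 3 mm above it. A sprouting tray stands flat in it if set near the centre (within 15 mm along y, 35 mm along x).
- candle: cream pillar candle, 70 mm across, 104 mm high, standing on the table; origin: centre of its underside. Leave alone.
- succulent: small succulent in a terracotta pot, 96 mm across, about 140 mm high with leaves; origin: centre of its underside. Leave alone.
- seed_jar: brown seed jar with a wooden lid, 72 mm across, 90 mm high; origin: centre of its underside. Leave alone.
Mind the look-alikes: they are no part of the job. What is shaped like the lid but purple or red is not meant.

How it is judged:
By the outcome, as a careful person would: the job done as asked, in the order asked, and still so for the second after the job is handed in, with the robot touching nothing.
Of pink_tray, grey_tray only 1 to 2 are there at a start; the rules pass over those that are not, and their reading is None.
At some moment in a run one of lid, serving_tray may be knocked a few centimetres aside while the robot is not near it.
It also fails if it takes over 210 s, if anything falls off the work surface, if the arm or the gripper's body presses on something with over 40 N, if the wrist force passes 120 N, or if a joint passes its speed limit or range.

## Working session

There is one attempt and no reset: what is moved stays moved. The work goes in short steps, Python scripts to look and compute and a tool call to move; the robot and the scene stay as the last step left them, time stands still between calls to the robot, and variables do not carry over. Pictures are saved under pics/ and viewed, at most 14 in all, crops included, and the job is handed in when it is done.

Besides the shell and the picture viewer there is one more tool, called after "Emit:" as a command line: name --argument value ..., lists and objects as JSON in quotes. jog_arm: Moves the arm, as the interface text tells. Scaled input: -1 to 1 covers 0.025 m each way for a shift and 4 degrees each way for a turn. Its arguments: {"type":"object","properties":{"dr":{"type":"array","items":{"type":"array","items":{"type":"number"}}},"translation":{"type":"array","items":{"type":"array","items":{"type":"number"}}},"jaw":{"type":"array","items":{"type":"number"}},"squeeze":{"type":"number"}},"required":["dr","translation","jaw"]}

```bash
ls; mkdir -p pics
python3 - <<'E'
from workcell import manip, optics
import cv2
o=manip.get_obs(); print(o)
for n in("side","top"):
    c=optics.camera(n); cv2.imwrite(f"pics/{n}0.png",c["color"][:,:,::-1])
    print(n,c["mtx"].tolist(),c["k1"],c["R"].tolist(),c["t"])
E
```

```text
pics
{'clock': 0.0, 'joint_pos': array([ 1.25441571,  0.33285267, -0.06470227,  1.46096333,  0.02157626,
        1.34988644, -0.08849415]), 'joint_velocities': array([-0.00032234,  0.00138816,  0.00054915,  0.00083773, -0.00105084,
        0.00163605, -0.0006187 ]), 'tau': array([ 8.28514621e-04, -6.25438070e+01,  4.91318561e-02, -3.91607022e+01,
        1.61015731e-02,  9.82172030e-03, -5.38800850e-05]), 'position': array([ 0.18087606, -0.59785629,  0.23051741]), 'ee_rot': array([ 9.89228982e-01,  1.46374592e-01, -1.24648190e-04, -6.96646092e-04]), 'ft_force': array([ 0.87445419, -0.02222602,  0.18250847]), 'torque': array([-0.00015923,  0.00324937,  0.0314991 ]), 'grasp_force': 0.0, 'grip_width': 1.0023552455614464}
side [[528.0576215666955, 0.0, 283.97667061691055], [0.0, 528.0576215666955, 209.4328404769599], [0.0, 0.0, 1.0]] -0.022046198185818832 [[-0.7895791199567114, -0.6135154224437451, 0.012792175423205158], [-0.4808874337035745, 0.6056716702015367, -0.6339630147108517], [0.3811982285299547, -0.5067155556512488, -0.7732575613769779]] [0.43606841 0.39883301 1.37403665]
top [[441.97755777980655, 0.0, 277.18655106676823], [0.0, 441.97755777980655, 208.83050220267495], [0.0, 0.0, 1.0]] 0.041132713778517856 [[-0.010882965759902209, -0.9998459180704308, 0.013773204934448094], [-0.9803945312917085, 0.007959106070710011, -0.1968837617577103], [0.19674380312879097, -0.015645854033982755, -0.9803300888894347]] [-0.08171564  0.60702523  1.61618552]
```

View pics/side0.png

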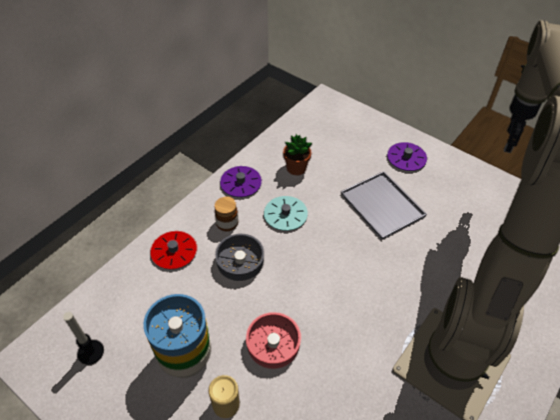

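View pics/top0.png

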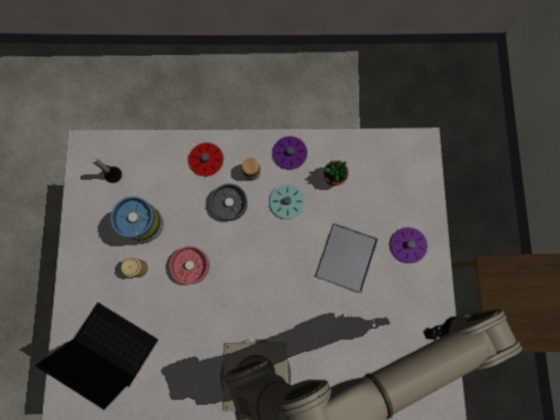

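The scene has both fresh trays: pink at top-view (189,265) and grey at (227,202). The tower is at (135,218) with the blue tray on top, and the serving tray is at (346,257).

There are four lid-shaped things in the top view: red (206,158), purple (290,152), purple (409,245) and aqua (287,202). Only the aqua one fits. Next I'll measure positions and confirm the aqua lid in an enlarged crop.

```bash
cat > h.py <<'E'
import numpy as np, cv2
from scipy.optimize import least_squares
def ray(c,uv):
    K=c["mtx"]; d=np.array([(uv[0]-K[0,2])/K[0,0],(uv[1]-K[1,2])/K[1,1]])
    s=d.copy()
    for _ in range(8): s=d/(1+c["k1"]*(s@s))
    return -c["R"].T@c["t"], c["R"].T@np.append(s,1)
def atz(c,uv,z):
    o,d=ray(c,uv); return (o+d*(z-o[2])/d[2])[:2]
def proj(c,X):
    p=np.atleast_2d(X)@c["R"].T+c["t"]; s=p[:,:2]/p[:,2:]
    s=s*(1+c["k1"]*(s**2).sum(1,keepdims=True)); K=c["mtx"]
    return s*[K[0,0],K[1,1]]+K[:2,2]
def blob(c,uv,rad,thr=None,dark=False):
    """centroid of bright (or dark) blob containing/nearest uv, within rad px"""
    g=cv2.cvtColor(c["color"],cv2.COLOR_RGB2GRAY); x,y=map(int,uv)
    sat=c["color"].max(2).astype(int)
    w=g[y-rad:y+rad+1,x-rad:x+rad+1]
    t,m=cv2.threshold(w,thr or 0,255,(cv2.THRESH_BINARY_INV if dark else cv2.THRESH_BINARY)+(0 if thr else cv2.THRESH_OTSU))
    n,l,st,ce=cv2.connectedComponentsWithStats(m)
    i=min(range(1,n),key=lambda i:np.hypot(*(ce[i]-rad))-0.01*st[i,4])
    return ce[i]+[x-rad,y-rad],st[i,4]
E
python3 - <<'E'
from workcell import optics
from h import *
C={n:optics.camera(n) for n in("side","top")}
P={"blue":((132,217),(176,325),.195),"pink":((189,265),(273,340),.037),"grey":((229,202),(239,257),.037)}
for k,(a,b,z) in P.items():
    for n,uv in(("top",a),("side",b)):
        m,s=blob(C[n],uv,9); print(k,n,m.round(1),s,atz(C[n],m,z).round(4))
# lid by colour
for n in C:
    im=C[n]["color"].astype(int); h=cv2.cvtColor(C[n]["color"],cv2.COLOR_RGB2HSV)
    m=((h[...,0]>78)&(h[...,0]<98)&(h[...,1]>40)&(h[...,2]>90)).astype(np.uint8)
    m=cv2.morphologyEx(m,cv2.MORPH_CLOSE,np.ones((7,7)))
    nn,l,st,ce=cv2.connectedComponentsWithStats(m); i=1+st[1:,4].argmax()
    cn=max(cv2.findContours((l==i).astype(np.uint8),0,2)[0],key=cv2.contourArea)
    print("lid",n,ce[i],st[i],atz(C[n],cv2.fitEllipse(cn)[0],.011).round(4))
    m2,s=blob(C[n],(287,201) if n=="top" else (286,209),5,dark=True);print(m2,s,atz(C[n],m2,.036).round(4))
f=lambda n,p,z:print(n,p,atz(C[n],p,z).round(4))
for p in((112,175),(133,267),(336,175),(251,168),(290,152),(206,158)):f("top",p,.0)
for p in((346,225),(377,236),(358,291),(316,279)):f("top",p,.014)
for p in((381,174),(425,212),(384,238),(341,193)):f("side",p,.014)
t=C["top"]["color"];s=C["side"]["color"]
a=cv2.resize(t[130:300,100:400],(800,453),interpolation=cv2.INTER_CUBIC)
cv2.imwrite("pics/crop1.png",a[:,:,::-1])
b=cv2.resize(s[270:400,120:320],(800,520),interpolation=cv2.INTER_CUBIC)
cv2.imwrite("pics/crop2.png",b[:,:,::-1])
E
```

```text
blue top [132.4 216.2] 60 [0.5573 0.4134]
blue side [174.6 321.9] 142 [0.5535 0.4163]
pink top [189.4 264.7] 57 [0.4009 0.2424]
pink side [273.2 337.7] 119 [0.3969 0.2462]
grey top [228.8 201.4] 57 [0.6416 0.0983]
grey side [239.5 254.3] 83 [0.6375 0.1019]
lid side [285.1510989  213.28571429] [ 264  196   43   35 1092] [ 0.6404 -0.1195]
[284.81818182 211.77272727] 44 [ 0.6324 -0.1067]
lid top [286.57734205 201.19281046] [270 185  34  34 918] [ 0.6465 -0.1255]
[285.91935484 200.70967742] 62 [ 0.643 -0.122]
top (112, 175) [0.7601 0.5629]
top (133, 267) [0.3976 0.4617]
top (336, 175) [ 0.7546 -0.3252]
top (251, 168) [0.786  0.0146]
top (290, 152) [ 0.8521 -0.1428]
top (206, 158) [0.8288 0.1949]
top (346, 225) [ 0.5495 -0.3545]
top (377, 236) [ 0.5056 -0.4723]
top (358, 291) [ 0.2979 -0.3888]
top (316, 279) [ 0.3438 -0.2321]
side (381, 174) [ 0.4896 -0.4523]
side (425, 212) [ 0.2934 -0.3974]
side (384, 238) [ 0.343  -0.2276]
side (341, 193) [ 0.5479 -0.2974]
```

View pics/crop1.png

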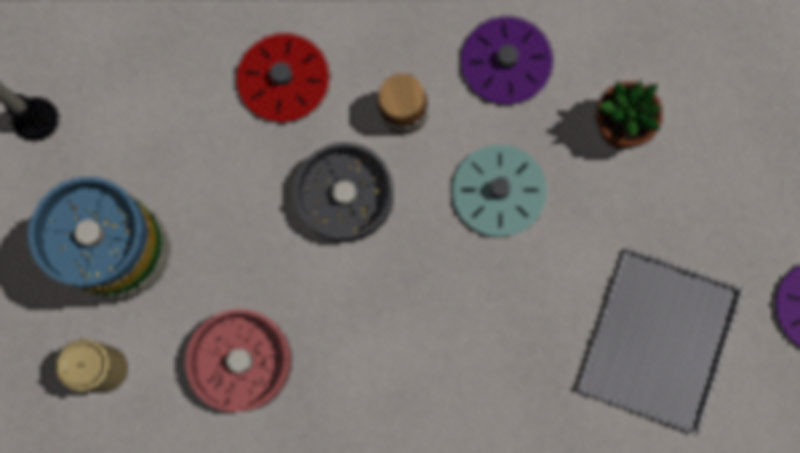

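View pics/crop2.png

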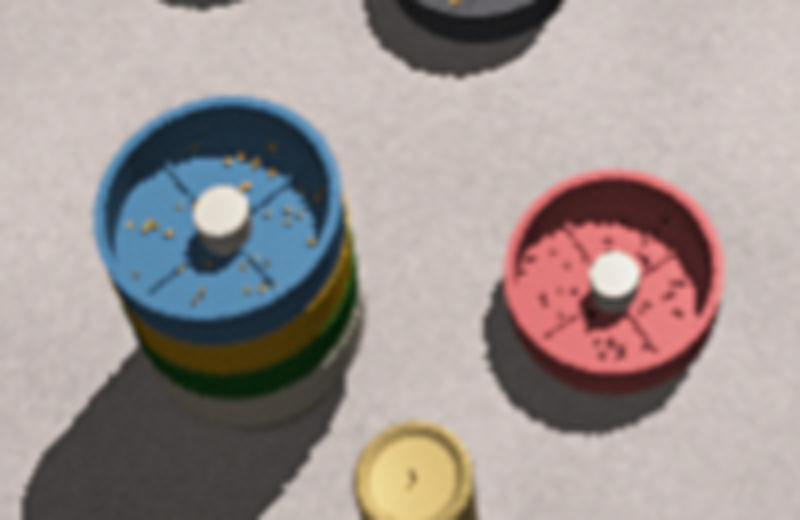

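The crops confirm the aqua lid at top-view (287,201): plain pale aqua with a grey knob, while the others are red or purple. The tower shows blue, yellow, green and cream from the top down. I'll turn the tool so that its x is world +y, its y is world +x and its z is down, and rise first.

Emit:
jog_arm --dr '[[0,0,-1],[0,0,-1],[0,0,-1],[0,0,-1],[0,0,-1],[0,0,-1],[0,0,-1],[0,0,-1],[0,0,-1],[0,0,-1]]' --translation '[[0,0,-0.4],[0,0,-0.4],[0,0,-0.4],[0,0,-0.4],[0,0,-0.4],[0,0,0],[0,0,0],[0,0,0],[0,0,0],[0,0,0]]' --jaw '[1,1,1,1,1,1,1,1,1,1]'

```text
clock: 1.2
position: [0.1809, -0.5982, 0.2811]
ee_rot: [0.879, 0.477, 0.0, -0.0]
ft_force: [0.5, 0.2, -0.1]
grip_width: 0.999
grasp_force: 0.0
```

Emit:
jog_arm --dr '[[0,0,-1],[0,0,-1],[0,0,-1],[0,0,-1],[0,0,-1],[0,0,-1],[0,0,-1],[0,0,-1],[0,0,-0.29],[0,0,0]]' --translation '[[0,0,0],[0,0,0],[0,0,0],[0,0,0],[0,0,0],[0,0,0],[0,0,0],[0,0,0],[0,0,0],[0,1,0]]' --jaw '[1,1,1,1,1,1,1,1,1,1]'

```text
clock: 2.2
position: [0.2023, -0.5993, 0.2815]
ee_rot: [0.709, 0.705, -0.001, -0.0]
ft_force: [-0.8, -0.2, -0.2]
grip_width: 1.004
grasp_force: 0.0
```

Emit:
jog_arm --dr '[[0,0,0],[0,0,0],[0,0,0],[0,0,0],[0,0,0],[0,0,0],[0,0,0],[0,0,0],[0,0,0],[0,0,0]]' --translation '[[1,1,0],[1,1,0],[1,1,0],[1,1,0],[1,1,0],[1,1,0],[1,1,0],[1,1,0],[1,1,0],[1,1,0]]' --jaw '[1,1,1,1,1,1,1,1,1,1]'

```text
clock: 3.2
position: [0.4568, -0.3472, 0.2814]
ee_rot: [0.708, 0.707, -0.0, 0.0]
ft_force: [1.2, -0.4, 0.2]
grip_width: 1.002
grasp_force: 0.0
```

Emit:
jog_arm --dr '[[0,0,0],[0,0,0],[0,0,0],[0,0,0],[0,0,0],[0,0,0],[0,0,0],[0,0,0],[0,0,0],[0,0,0]]' --translation '[[1,0.2,0],[1,0.2,0],[1,0.2,0],[1,0.2,0],[1,0.2,0],[1,0.2,0],[1,0.2,0],[1,0.2,0],[1,0.2,0],[1,0.2,0]]' --jaw '[1,1,1,1,1,1,1,1,1,1]'

```text
clock: 4.2
position: [0.5061, -0.0972, 0.2814]
ee_rot: [0.708, 0.707, -0.0, 0.0]
ft_force: [-0.0, -0.3, 0.0]
grip_width: 1.002
grasp_force: 0.0
```

Emit:
jog_arm --dr '[[0,0,0],[0,0,0],[0,0,0],[0,0,0],[0,0,0],[0,0,0],[0,0,0],[0,0,0],[0,0,0],[0,0,0]]' --translation '[[1,0.2,0],[1,0.2,0],[1,0.2,0],[1,0.2,0],[1,0.2,0],[1,0.2,0],[1,0.2,0],[1,0.2,0],[1,0.2,0],[1,0.2,0]]' --jaw '[1,1,1,1,1,1,1,1,1,1]'

```text
clock: 5.2
position: [0.5562, 0.1526, 0.2812]
ee_rot: [0.708, 0.706, -0.0, 0.0]
ft_force: [0.4, -0.0, 1.2]
grip_width: 0.998
grasp_force: 0.0
```

Emit:
jog_arm --dr '[[0,0,0],[0,0,0],[0,0,0],[0,0,0],[0,0,0],[0,0,0],[0,0,0],[0,0,0],[0,0,0],[0,0,0]]' --translation '[[1,0,0],[1,0,0],[1,0,0],[1,0,0],[1,0,0],[1,0,0],[1,0,0],[1,0,0],[0.5,0,0],[0,0,0]]' --jaw '[1,1,1,1,1,1,1,1,1,1]'

```text
clock: 6.2
position: [0.5552, 0.3659, 0.2809]
ee_rot: [0.706, 0.708, -0.0, -0.001]
ft_force: [-0.6, 0.7, -0.2]
grip_width: 0.999
grasp_force: 0.0
```

Run:
```python
from workcell import manip,optics
from h import *
o=manip.get_obs(); print(o["position"],o["joint_pos"].round(2),o["ee_rot"])
c=optics.camera("wrist"); cv2.imwrite("pics/w1.png",c["color"][:,:,::-1])
print(c["R"].round(3).tolist(),(-c["R"].T@c["t"]).round(4))
print(proj(c,[[.5555,.415,.195],[.5555,.415,.204],[.5555,.485,.204],[.5555,.345,.204]]))
```

```text
[0.55524418 0.3658582  0.28085393] [-0.12  0.52 -0.82  1.23  0.37  1.54 -0.87] [ 7.06412541e-01  7.07800116e-01 -2.00155914e-04 -5.26741984e-04]
[[1.0, 0.003, -0.002], [0.004, -0.966, 0.26], [-0.001, -0.26, -0.966]] [0.5566 0.431  0.422 ]
[[275.90065863 147.33365135]
 [275.83780585 148.2175952 ]
 [276.07616801  41.54957728]
 [275.63510504 237.74529833]]
```

View pics/w1.png

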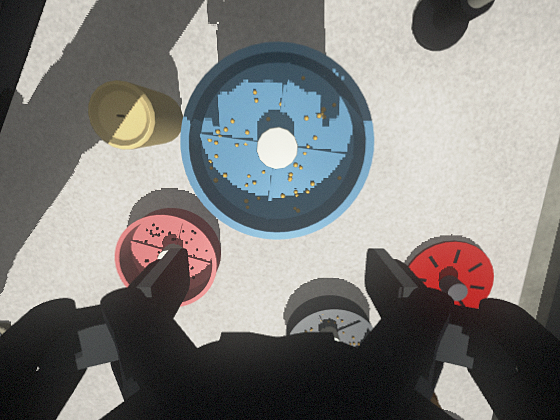

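Blue's hub at wrist (277,148) and its rim at rows 41–238 match the prediction to about 1 mm, so the blue tray is at (0.556,0.4145). I'll move over it and down.

Emit:
jog_arm --dr '[[0,0,0],[0,0,0],[0,0,0],[0,0,0],[0,0,0],[0,0,0]]' --translation '[[1,0,0],[0.94,0,0],[0,0,0.9],[0,0,0.9],[0,0,0.9],[0,0,0]]' --jaw '[1,1,1,1,1,1]'

```text
clock: 6.85
position: [0.5564, 0.4096, 0.2107]
ee_rot: [0.708, 0.706, -0.003, 0.0]
ft_force: [-0.1, -1.3, -0.3]
grip_width: 1.002
grasp_force: 0.0
```

Emit:
jog_arm --dr '[[0,0,0],[0,0,0]]' --translation '[[0,0,0],[0,0,0]]' --jaw '[1,1]'

```text
clock: 7.05
position: [0.5569, 0.4125, 0.2156]
ee_rot: [0.708, 0.707, 0.001, 0.0]
ft_force: [-0.1, 0.7, 0.9]
grip_width: 0.996
grasp_force: 0.0
```

Run:
```python
from workcell import manip
o=manip.get_obs(); print(o)
```

```text
{'clock': 7.05, 'joint_pos': array([-0.20043486,  0.61018819, -0.79569719,  1.2448118 ,  0.4256758 ,
        1.45122537, -0.9514693 ]), 'joint_velocities': array([-0.00851922, -0.00056363, -0.00223039, -0.00137279,  0.00191178,
       -0.00182665, -0.00173954]), 'tau': array([ 3.54124373e-01, -7.05321193e+01, -1.40450916e+01, -3.56916225e+01,
        3.86550080e-02,  1.55221374e-02,  6.14481774e-03]), 'position': array([0.55687366, 0.41247233, 0.21557325]), 'ee_rot': array([7.07531212e-01, 7.06681357e-01, 9.91710647e-04, 2.46529304e-04]), 'ft_force': array([-0.10782751,  0.65300202,  0.88787   ]), 'torque': array([-0.01465032, -0.02336998,  0.02386981]), 'grasp_force': 0.0, 'grip_width': 0.9959365557065863}
```

Emit:
jog_arm --dr '[[0,0,0],[0,0,0],[0,0,0],[0,0,0],[0,0,0],[0,0,0]]' --translation '[[0.08,-0.03,0.4],[0,0,0.4],[0,0,0.4],[0,0,0.3],[0,0,0.15],[0,0,0]]' --jaw '[1,1,1,1,1,1]'

```text
clock: 7.65
position: [0.5552, 0.4145, 0.1717]
ee_rot: [0.707, 0.707, -0.001, -0.0]
ft_force: [-0.0, -0.4, 0.2]
grip_width: 1.0
grasp_force: 0.0
```

Emit:
jog_arm --dr '[[0,0,0],[0,0,0],[0,0,0],[0,0,0],[0,0,0],[0,0,0],[0,0,0],[0,0,0]]' --translation '[[0,0,0],[0,0,0],[0,0,0],[0,0,0],[0,0,0],[0,0,0],[0,0,0],[0,0,0]]' --jaw '[1,1,0.2,0.2,0.2,0.2,0.2,0.2]' --squeeze 40

```text
clock: 8.45
position: [0.5553, 0.4148, 0.1728]
ee_rot: [0.707, 0.707, 0.0, -0.0]
ft_force: [-1.4, -0.9, 2.3]
grip_width: 0.358
grasp_force: 39.8
```

Emit:
jog_arm --dr '[[0,0,0],[0,0,0],[0,0,0],[0,0,0],[0,0,0],[0,0,0],[0,0,0],[0,0,0],[0,0,0],[0,0,0]]' --translation '[[0,0,-0.2],[0,0,-0.4],[0,0,-0.6],[0,0,-0.8],[0,0,-0.6],[0,0,-0.2],[-0.4,-0.11,0],[-0.8,-0.22,0],[-1,-0.28,0],[-1,-0.28,0]]' --jaw '[0.2,0.2,0.2,0.2,0.2,0.2,0.2,0.2,0.2,0.2]' --squeeze 60

```text
clock: 9.45
position: [0.5323, 0.3329, 0.2412]
ee_rot: [0.707, 0.707, -0.001, -0.0]
ft_force: [-0.0, -0.1, -2.0]
grip_width: 0.348
grasp_force: 59.6
```

Emit:
jog_arm --dr '[[0,0,0],[0,0,0],[0,0,0],[0,0,0],[0,0,0],[0,0,0],[0,0,0],[0,0,0],[0,0,0],[0,0,0]]' --translation '[[-1,-0.28,0],[-1,-0.28,0],[-1,-0.28,0],[-1,-0.28,0],[-1,-0.28,0.2],[-1,-0.28,0.4],[-1,-0.28,0.6],[-1,-0.28,0.8],[-1,-0.28,0.8],[-1,-0.28,0.8]]' --jaw '[0.2,0.2,0.2,0.2,0.2,0.2,0.2,0.2,0.2,0.2]'

```text
clock: 10.45
position: [0.4617, 0.0827, 0.151]
ee_rot: [0.708, 0.707, -0.001, 0.0]
ft_force: [0.6, -0.3, -1.7]
grip_width: 0.355
grasp_force: 59.6
```

Emit:
jog_arm --dr '[[0,0,0],[0,0,0],[0,0,0],[0,0,0],[0,0,0]]' --translation '[[-0.4,-0.11,0.5],[-0.2,-0.05,0.4],[0,0,0.2],[0,0,0],[0,0,0]]' --jaw '[0.2,0.2,0.2,0.2,0.2]'

```text
clock: 10.95
position: [0.4596, 0.071, 0.1255]
ee_rot: [0.707, 0.708, 0.001, 0.0]
ft_force: [-0.5, 0.5, -2.8]
grip_width: 0.352
grasp_force: 59.7
```

Emit:
jog_arm --dr '[[0,0,0],[0,0,0],[0,0,0],[0,0,0],[0,0,0],[0,0,0],[0,0,0],[0,0,0],[0,0,0],[0,0,0]]' --translation '[[0,0,0.5],[0,0,1],[0,0,1],[0,0,0.8],[0,0,0.5],[0,0,0.3],[0,0,0.15],[0,0,0.05],[0,0,0.1],[0,0,0]]' --jaw '[0.2,0.2,0.2,0.2,0.2,0.2,0.2,0.2,0.2,0.2]'

```text
clock: 11.95
position: [0.4594, 0.0697, 0.0153]
ee_rot: [0.707, 0.707, 0.0, 0.0]
ft_force: [-0.0, -0.2, -2.9]
grip_width: 0.356
grasp_force: 59.7
```

Emit:
jog_arm --dr '[[0,0,0],[0,0,0],[0,0,0],[0,0,0],[0,0,0],[0,0,0],[0,0,0],[0,0,0],[0,0,0],[0,0,0]]' --translation '[[0,0,0.03],[0,0,0.02],[0,0,0],[0,0,0],[0,0,0],[0,0,0],[0,0,0],[0,0,-0.3],[0,0,-0.8],[0,0,-1]]' --jaw '[0.2,0.2,0.2,1,1,1,1,1,1,1]'

```text
clock: 12.95
position: [0.4584, 0.0698, 0.0667]
ee_rot: [0.707, 0.707, -0.0, -0.001]
ft_force: [0.8, 0.6, 0.4]
grip_width: 0.997
grasp_force: 0.0
```

Emit:
jog_arm --dr '[[0,0,0],[0,0,0],[0,0,0],[0,0,0],[0,0,0],[0,0,0],[0,0,0],[0,0,0],[0,0,0],[0,0,0]]' --translation '[[0,0,-1],[0,0,-1],[0.6,0.17,-1],[1,0.28,-1],[1,0.28,-1],[1,0.28,-1],[1,0.28,-0.8],[1,0.28,-0.4],[1,0.28,0],[1,0.28,0]]' --jaw '[1,1,1,1,1,1,1,1,1,1]'

```text
clock: 13.95
position: [0.5126, 0.2608, 0.2472]
ee_rot: [0.707, 0.707, 0.0, 0.0]
ft_force: [-0.2, -0.5, -0.2]
grip_width: 1.0
grasp_force: 0.0
```

Emit:
jog_arm --dr '[[0,0,0],[0,0,0],[0,0,0],[0,0,0],[0,0,0],[0,0,0],[0,0,0],[0,0,0],[0,0,0]]' --translation '[[1,0.28,0],[1,0.28,0],[1,0.28,0],[1,0.28,0],[1,0.28,0],[0.8,0.22,0],[0.4,0.1,0],[0,0,0],[0,0,0]]' --jaw '[1,1,1,1,1,1,1,1,1]'

```text
clock: 14.85
position: [0.5554, 0.414, 0.2465]
ee_rot: [0.707, 0.707, -0.0, 0.0]
ft_force: [-0.0, -0.7, -0.4]
grip_width: 0.995
grasp_force: 0.0
```

```bash
cat >> h.py <<'E'
def hub(c,x,y,z,rad=14,thr=150):
    uv=proj(c,[[x,y,z]])[0]; m,s=blob(c,uv,rad,thr)
    return m.round(1),s,atz(c,m,z).round(4)
E
python3 - <<'E'
from workcell import manip,optics
from h import *
print(manip.get_obs()["position"])
c=optics.camera("wrist"); cv2.imwrite("pics/w2.png",c["color"][:,:,::-1])
print(hub(c,.5553,.4148,.156,30))
E
```

```text
[0.55543844 0.41402531 0.24647717]
(array([273.5, 212. ]), np.int32(2793), array([0.554 , 0.4104]))
```

View pics/w2.png

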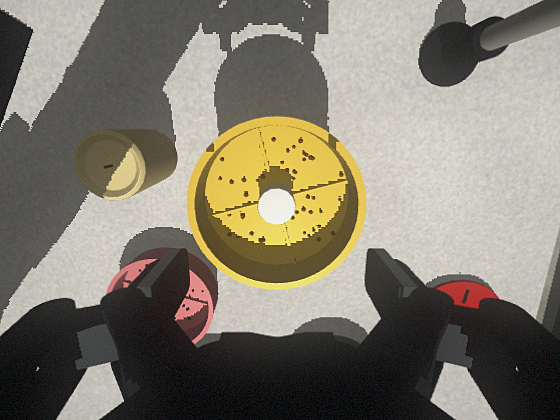

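Yellow's hub at wrist (277,206) sits at about (0.556,0.415), on the tower axis. I'll grip it now; target z is 0.134.

Emit:
jog_arm --dr '[[0,0,0],[0,0,0],[0,0,0],[0,0,0],[0,0,0],[0,0,0],[0,0,0],[0,0,0]]' --translation '[[0.03,0,0.5],[0,0,1],[0,0,1],[0,0,0.9],[0,0,0.6],[0,0,0.35],[0,0,0.15],[0,0,0]]' --jaw '[1,1,1,1,1,1,1,1]'

```text
clock: 15.7
position: [0.5555, 0.4154, 0.134]
ee_rot: [0.707, 0.707, 0.0, 0.0]
ft_force: [-0.8, -0.4, 1.5]
grip_width: 1.001
grasp_force: 0.0
```

Emit:
jog_arm --dr '[[0,0,0],[0,0,0],[0,0,0],[0,0,0],[0,0,0],[0,0,0],[0,0,0],[0,0,0]]' --translation '[[0,0,0],[0,0,0],[0,0,0],[0,0,0],[0,0,0],[0,0,0],[0,0,0],[0,0,0]]' --jaw '[1,0.2,0.2,0.2,0.2,0.2,0.2,0.2]'

```text
clock: 16.5
position: [0.5554, 0.4157, 0.1343]
ee_rot: [0.707, 0.707, 0.0, 0.0]
ft_force: [-0.9, -1.1, 4.9]
grip_width: 0.353
grasp_force: 59.7
```

Emit:
jog_arm --dr '[[0,0,0],[0,0,0],[0,0,0],[0,0,0],[0,0,0],[0,0,0],[0,0,0],[0,0,0],[0,0,0],[0,0,0]]' --translation '[[0,0,-0.2],[0,0,-0.4],[0,0,-0.8],[0,0,-1],[0,0,-0.8],[0,0,-0.4],[-0.4,-0.08,0],[-0.8,-0.15,0],[-1,-0.19,0],[-1,-0.19,0]]' --jaw '[0.2,0.2,0.2,0.2,0.2,0.2,0.2,0.2,0.2,0.2]'

```text
clock: 17.5
position: [0.5394, 0.3335, 0.2221]
ee_rot: [0.707, 0.707, -0.001, -0.0]
ft_force: [1.2, 0.1, -1.4]
grip_width: 0.354
grasp_force: 59.5
```

Emit:
jog_arm --dr '[[0,0,0],[0,0,0],[0,0,0],[0,0,0],[0,0,0],[0,0,0],[0,0,0],[0,0,0],[0,0,0],[0,0,0]]' --translation '[[-1,-0.19,0],[-1,-0.19,0],[-1,-0.19,0],[-1,-0.19,0],[-1,-0.19,0],[-1,-0.19,0],[-1,-0.19,0],[-1,-0.19,0],[-1,-0.19,0],[-1,-0.19,0]]' --jaw '[0.2,0.2,0.2,0.2,0.2,0.2,0.2,0.2,0.2,0.2]'

```text
clock: 18.5
position: [0.4913, 0.0834, 0.2225]
ee_rot: [0.708, 0.707, -0.001, -0.0]
ft_force: [0.2, 0.4, -2.6]
grip_width: 0.356
grasp_force: 59.5
```

Emit:
jog_arm --dr '[[0,0,0],[0,0,0],[0,0,0],[0,0,0],[0,0,0],[0,0,0],[0,0,0],[0,0,0],[0,0,0],[0,0,0]]' --translation '[[-1,-0.19,0],[-1,-0.19,0],[-1,-0.19,0],[-1,-0.19,0],[-1,-0.19,0.2],[-0.6,-0.12,0.4],[-0.3,-0.05,0.8],[0,0,0.8],[0,0,0.2],[0,0,0]]' --jaw '[0.2,0.2,0.2,0.2,0.2,0.2,0.2,0.2,0.2,0.2]'

```text
clock: 19.5
position: [0.4637, -0.0616, 0.1627]
ee_rot: [0.707, 0.707, -0.0, -0.001]
ft_force: [-0.1, 0.1, -1.6]
grip_width: 0.353
grasp_force: 59.6
```

Emit:
jog_arm --dr '[[0,0,0],[0,0,0],[0,0,0],[0,0,0],[0,0,0],[0,0,0],[0,0,0],[0,0,0],[0,0,0],[0,0,0]]' --translation '[[-0.5,-0.07,0.4],[-0.5,-0.07,1],[-0.2,0,1],[0,0,1],[0,0,1],[0,0,0.7],[0,0,0.4],[0,0,0.2],[0,0,0.1],[0,0,0]]' --jaw '[0.2,0.2,0.2,0.2,0.2,0.2,0.2,0.2,0.2,0.2]'

```text
clock: 20.5
position: [0.4615, -0.0922, 0.0192]
ee_rot: [0.707, 0.707, 0.0, 0.0]
ft_force: [-0.3, -0.7, -1.6]
grip_width: 0.357
grasp_force: 59.7
```

Emit:
jog_arm --dr '[[0,0,0],[0,0,0],[0,0,0],[0,0,0],[0,0,0],[0,0,0],[0,0,0],[0,0,0],[0,0,0],[0,0,0]]' --translation '[[0,0,0.1],[0,0,0.06],[0,0,0.02],[0,0,0],[0,0,0],[0,0,0],[0,0,0],[0,0,0],[0,0,-0.3],[0,0,-0.8]]' --jaw '[0.2,0.2,0.2,0.2,1,1,1,1,1,1]'

```text
clock: 21.5
position: [0.46, -0.0917, 0.0413]
ee_rot: [0.707, 0.707, -0.001, -0.001]
ft_force: [-0.3, 1.0, 0.5]
grip_width: 0.996
grasp_force: 0.0
```

Emit:
jog_arm --dr '[[0,0,0],[0,0,0],[0,0,0],[0,0,0],[0,0,0],[0,0,0],[0,0,0],[0,0,0],[0,0,0],[0,0,0]]' --translation '[[0,0,-1],[0,0,-1],[0.4,0.08,-1],[0.8,0.16,-1],[1,0.19,-1],[1,0.19,-1],[1,0.19,-0.5],[1,0.19,-0.2],[1,0.19,0],[1,0.19,0]]' --jaw '[1,1,1,1,1,1,1,1,1,1]'

```text
clock: 22.5
position: [0.4957, 0.0891, 0.2101]
ee_rot: [0.707, 0.707, 0.0, 0.0]
ft_force: [0.5, 0.9, 0.4]
grip_width: 1.002
grasp_force: 0.0
```

Emit:
jog_arm --dr '[[0,0,0],[0,0,0],[0,0,0],[0,0,0],[0,0,0],[0,0,0],[0,0,0],[0,0,0],[0,0,0],[0,0,0]]' --translation '[[1,0.19,0],[1,0.19,0],[1,0.19,0],[1,0.19,0],[1,0.19,0],[1,0.19,0],[1,0.19,0],[1,0.19,0],[1,0.19,0],[1,0.19,0]]' --jaw '[1,1,1,1,1,1,1,1,1,1]'

```text
clock: 23.5
position: [0.5432, 0.3389, 0.2097]
ee_rot: [0.707, 0.707, -0.0, -0.0]
ft_force: [0.3, -0.1, -0.3]
grip_width: 0.999
grasp_force: 0.0
```

Emit:
jog_arm --dr '[[0,0,0],[0,0,0],[0,0,0],[0,0,0],[0,0,0],[0,0,0]]' --translation '[[1,0.19,0],[1,0.19,0],[0.8,0.15,0],[0.3,0.05,0],[0,0,0],[0,0,0]]' --jaw '[1,1,1,1,1,1]'

```text
clock: 24.1
position: [0.5579, 0.4145, 0.2095]
ee_rot: [0.707, 0.707, -0.0, 0.0]
ft_force: [-0.4, -0.1, -0.2]
grip_width: 0.999
grasp_force: 0.0
```

Emit:
jog_arm --dr '[[0,0,0],[0,0,0],[0,0,0],[0,0,0],[0,0,0],[0,0,0],[0,0,0],[0,0,0],[0,0,0]]' --translation '[[0.03,-0.1,0.4],[0,0,0.8],[0,0,1],[0,0,1],[0,0,0.7],[0,0,0.4],[0,0,0.2],[0,0,0.08],[0,0,0]]' --jaw '[1,1,1,1,1,1,1,1,1]'

```text
clock: 25.0
position: [0.5554, 0.4165, 0.0955]
ee_rot: [0.707, 0.707, 0.0, 0.0]
ft_force: [-0.4, -0.2, 0.1]
grip_width: 1.001
grasp_force: 0.0
```

Emit:
jog_arm --dr '[[0,0,0],[0,0,0],[0,0,0],[0,0,0],[0,0,0],[0,0,0],[0,0,0],[0,0,0]]' --translation '[[0,0,0],[0,0,0],[0,0,0],[0,0,0],[0,0,0],[0,0,0],[0,0,0],[0,0,0]]' --jaw '[1,0.2,0.2,0.2,0.2,0.2,0.2,0.2]'

```text
clock: 25.8
position: [0.5552, 0.4164, 0.0952]
ee_rot: [0.707, 0.707, 0.0, 0.0]
ft_force: [-0.2, -0.3, 5.0]
grip_width: 0.352
grasp_force: 59.7
```

Run:
```python
from workcell import optics
from h import *
for n in("side","top"):
    c=optics.camera(n); im=c["color"]; cv2.imwrite(f"pics/{n}1.png",im[:,:,::-1])
    h=cv2.cvtColor(im,cv2.COLOR_RGB2HSV)
    u,v=(346,257) if n=="top" else (383,206)
    # flood fill of serving tray floor
    m=np.zeros((422,562),np.uint8); g=cv2.GaussianBlur(im,(3,3),0)
    cv2.floodFill(g,m,(u,v),0,(14,)*3,(14,)*3,cv2.FLOODFILL_FIXED_RANGE|(255<<8)|cv2.FLOODFILL_MASK_ONLY)
    mm=m[1:-1,1:-1]; cn=max(cv2.findContours(mm,0,2)[0],key=cv2.contourArea)
    w=np.array([atz(c,p[0],.003) for p in cn],np.float32)*1000
    print(n,cv2.minAreaRect(w))
```

```text
side ((414.79193115234375, -344.3302001953125), (0.0, 0.0), 0.0)
top ((420.7270202636719, -348.8674011230469), (164.26962280273438, 218.31935119628906), 69.80376434326172)
```

View pics/side1.png

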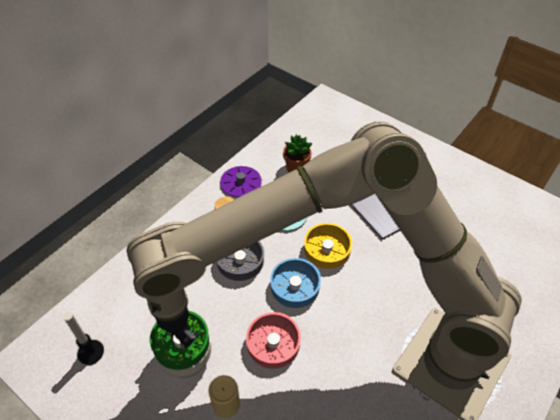

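The side view shows the arm on the green tray, with blue and yellow standing flat on the table. The serving tray centre is about (0.420,-0.347). I'll carry the green tray there.

Emit:
jog_arm --dr '[[0,0,0],[0,0,0],[0,0,0],[0,0,0],[0,0,0],[0,0,0],[0,0,0],[0,0,0],[0,0,0],[0,0,0]]' --translation '[[0,0,-0.2],[0,0,-0.4],[0,0,-0.8],[0,0,-1],[0,0,-0.8],[0,0,-0.4],[-0.4,-0.07,0],[-0.8,-0.14,0],[-1,-0.18,0],[-1,-0.18,0]]' --jaw '[0.2,0.2,0.2,0.2,0.2,0.2,0.2,0.2,0.2,0.2]'

```text
clock: 26.9
position: [0.5401, 0.3342, 0.1831]
ee_rot: [0.707, 0.707, -0.001, -0.0]
ft_force: [0.5, -0.4, -1.2]
grip_width: 0.353
grasp_force: 59.5
```

Emit:
jog_arm --dr '[[0,0,0],[0,0,0],[0,0,0],[0,0,0],[0,0,0],[0,0,0],[0,0,0],[0,0,0],[0,0,0],[0,0,0]]' --translation '[[-1,-0.18,0],[-1,-0.18,0],[-1,-0.18,0],[-1,-0.18,0],[-1,-0.18,0],[-1,-0.18,0],[-1,-0.18,0],[-1,-0.18,0],[-1,-0.18,0],[-1,-0.18,0]]' --jaw '[0.2,0.2,0.2,0.2,0.2,0.2,0.2,0.2,0.2,0.2]'

```text
clock: 27.9
position: [0.4945, 0.0842, 0.1835]
ee_rot: [0.708, 0.707, -0.001, -0.0]
ft_force: [0.4, -0.5, -1.5]
grip_width: 0.356
grasp_force: 59.5
```

Emit:
jog_arm --dr '[[0,0,0],[0,0,0],[0,0,0],[0,0,0],[0,0,0],[0,0,0],[0,0,0],[0,0,0],[0,0,0],[0,0,0]]' --translation '[[-1,-0.18,0],[-1,-0.18,0],[-1,-0.18,0],[-1,-0.18,0],[-1,-0.18,0],[-1,-0.18,0],[-1,-0.18,0],[-1,-0.18,0],[-1,-0.18,0],[-1,-0.18,0]]' --jaw '[0.2,0.2,0.2,0.2,0.2,0.2,0.2,0.2,0.2,0.2]'

```text
clock: 28.9
position: [0.4491, -0.1652, 0.1836]
ee_rot: [0.708, 0.707, -0.001, -0.001]
ft_force: [0.8, 0.2, -1.7]
grip_width: 0.351
grasp_force: 59.5
```

Emit:
jog_arm --dr '[[0,0,0],[0,0,0],[0,0,0],[0,0,0],[0,0,0],[0,0,0],[0,0,0],[0,0,0],[0,0,0],[0,0,0]]' --translation '[[-1,-0.18,0],[-1,-0.18,0],[-1,-0.18,0],[-1,-0.18,0],[-1,-0.18,0],[-1,-0.18,0],[-0.7,-0.12,0],[-0.3,-0.05,0],[0,0,0],[0,0,0]]' --jaw '[0.2,0.2,0.2,0.2,0.2,0.2,0.2,0.2,0.2,0.2]'

```text
clock: 29.9
position: [0.4199, -0.3376, 0.1846]
ee_rot: [0.707, 0.707, 0.0, -0.0]
ft_force: [-0.1, 0.1, -1.3]
grip_width: 0.355
grasp_force: 59.5
```

Run:
```python
from workcell import optics,manip
from h import *
print(manip.get_obs()["position"])
for n in("side","wrist"):
    c=optics.camera(n); im=c["color"]; cv2.imwrite(f"pics/{n}2.png",im[:,:,::-1])
    r=[]
    for k in((110,90),(-110,90),(-110,-90),(110,-90)):
        a=np.deg2rad(69.8-90); R=np.array([[np.cos(a),-np.sin(a)],[np.sin(a),np.cos(a)]])
        for cand in (0,): pass
    import itertools
    if n=="side": s=im
    else: w=im
cv2.imwrite("pics/sw2.png",np.hstack([s,w])[:, :,::-1][:, ::1])
cv2.imwrite("pics/sw2.png",cv2.resize(np.hstack([s[:,200:],w]),(800,366),interpolation=cv2.INTER_AREA)[:,:,::-1])
```

```text
[ 0.41987473 -0.33755127  0.18462504]
```

View pics/sw2.png

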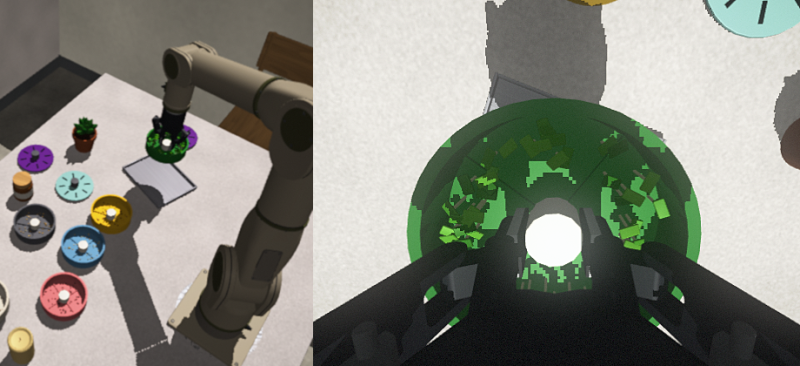

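The combined view shows the green tray level in the jaws above the serving tray. I'll recheck where the serving tray is from the visible corners.

Run:
```python
from workcell import optics
from h import *
c={n:optics.camera(n) for n in("side","wrist")}
for p in((211,86),(205,116),(399,151)): print("w",p,atz(c["wrist"],p,.014))
for p in((341,204),(389,235),(425,215)): print("s",p,atz(c["side"],p,.014))
a=np.deg2rad(-20.2); R=np.array([[np.cos(a),-np.sin(a)],[np.sin(a),np.cos(a)]])
for n in c:
    im=c[n]["color"].copy()
    for L,W in((.11,.09),(.106,.086)):
        q=np.array([[L,W],[-L,W],[-L,-W],[L,-W]])@R.T+[.4207,-.349]
        pp=proj(c[n],np.c_[q,np.full(4,.014)])
        if L==.11: print(n,q.round(3).tolist(),pp.round(0).tolist())
        cv2.polylines(im,[pp.astype(np.int32)],True,(255,0,0),1)
    if n=="side": s=cv2.resize(im[120:260,300:460],(457,400))
    else: w=cv2.resize(im[40:240,100:271],(342,400))
cv2.imwrite("pics/ov.png",np.hstack([s,w])[:,:,::-1])
```

```text
w (211, 86) [ 0.35562396 -0.23506404]
w (205, 116) [ 0.34788416 -0.26352554]
w (399, 151) [ 0.54909058 -0.29817298]
s (341, 204) [ 0.52168538 -0.25840473]
s (389, 235) [ 0.33683252 -0.24704102]
s (425, 215) [ 0.28751869 -0.38646937]
side [[0.555, -0.303], [0.349, -0.227], [0.286, -0.395], [0.493, -0.471]] [[340.0, 191.0], [382.0, 237.0], [427.0, 213.0], [383.0, 170.0]]
wrist [[0.555, -0.303], [0.349, -0.227], [0.286, -0.395], [0.493, -0.471]] [[404.0, 155.0], [203.0, 77.0], [158.0, 237.0], [336.0, 297.0]]
```

View pics/ov.png

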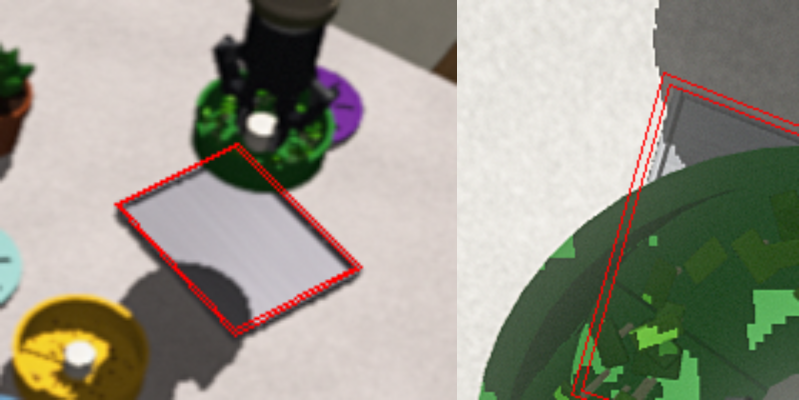

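The serving tray hasn't moved and the overlay fits to a few mm. I'll lower the green tray.

Emit:
jog_arm --dr '[[0,0,0],[0,0,0],[0,0,0],[0,0,0],[0,0,0],[0,0,0],[0,0,0],[0,0,0],[0,0,0],[0,0,0]]' --translation '[[-0.3,0.05,0.4],[-0.16,0,0.8],[0,0,1],[0,0,1],[0,0,1],[0,0,1],[0,0,0.7],[0,0,0.4],[0,0,0.15],[0,0,0]]' --jaw '[0.2,0.2,0.2,0.2,0.2,0.2,0.2,0.2,0.2,0.2]'

```text
clock: 31.1
position: [0.4209, -0.3504, 0.0235]
ee_rot: [0.707, 0.707, 0.0, -0.0]
ft_force: [-0.4, -0.1, -1.0]
grip_width: 0.353
grasp_force: 59.5
```

Emit:
jog_arm --dr '[[0,0,0],[0,0,0],[0,0,0],[0,0,0],[0,0,0],[0,0,0],[0,0,0],[0,0,0],[0,0,0],[0,0,0]]' --translation '[[0,0,0.1],[0,0,0.08],[0,0,0.05],[0,0,0],[0,0,0],[0,0,0],[0,0,0],[0,0,0],[0,0,-0.4],[0,0,-0.8]]' --jaw '[0.2,0.2,0.2,0.2,1,1,1,1,1,1]'

```text
clock: 32.1
position: [0.42, -0.3496, 0.0475]
ee_rot: [0.707, 0.707, 0.0, -0.001]
ft_force: [-0.7, -0.6, -0.4]
grip_width: 1.004
grasp_force: 0.0
```

Emit:
jog_arm --dr '[[0,0,0],[0,0,0],[0,0,0],[0,0,0],[0,0,0],[0,0,0],[0,0,0],[0,0,0],[0,0,0],[0,0,0]]' --translation '[[0,0,-1],[0,0,-1],[0.6,0.1,-0.8],[1,0.16,-0.4],[1,0.16,0],[1,0.16,0],[1,0.16,0],[1,0.16,0],[1,0.16,0],[1,0.16,0]]' --jaw '[1,1,1,1,1,1,1,1,1,1]'

```text
clock: 33.1
position: [0.4515, -0.1592, 0.1286]
ee_rot: [0.707, 0.707, -0.0, 0.0]
ft_force: [0.4, 0.3, 0.4]
grip_width: 0.997
grasp_force: 0.0
```

Emit:
jog_arm --dr '[[0,0,0],[0,0,0],[0,0,0],[0,0,0],[0,0,0],[0,0,0]]' --translation '[[1,0.16,0],[1,0.16,0],[0.5,0.08,0],[0.2,0.1,0],[0,0,0],[0,0,0]]' --jaw '[1,1,1,1,1,1]'

```text
clock: 33.7
position: [0.4637, -0.0939, 0.1278]
ee_rot: [0.708, 0.707, -0.0, 0.0]
ft_force: [0.1, -0.6, 0.8]
grip_width: 1.0
grasp_force: 0.0
```

Emit:
jog_arm --dr '[[0,0,0],[0,0,0],[0,0,0],[0,0,0],[0,0,0],[0,0,0],[0,0,0],[0,0,0],[0,0,0]]' --translation '[[0.07,-0.1,0.4],[0,0,0.8],[0,0,1],[0,0,1],[0,0,0.7],[0,0,0.4],[0,0,0.15],[0,0,0],[0,0,0]]' --jaw '[1,1,1,1,1,1,1,1,1]'

```text
clock: 34.6
position: [0.4618, -0.0912, 0.0172]
ee_rot: [0.707, 0.707, 0.0, 0.001]
ft_force: [0.0, 0.6, -0.1]
grip_width: 0.999
grasp_force: 0.0
```

Emit:
jog_arm --dr '[[0,0,0],[0,0,0],[0,0,0],[0,0,0],[0,0,0],[0,0,0],[0,0,0],[0,0,0]]' --translation '[[0,0,0],[0,0,0],[0,0,0],[0,0,0],[0,0,0],[0,0,0],[0,0,0],[0,0,0]]' --jaw '[1,0.2,0.2,0.2,0.2,0.2,0.2,0.2]'

```text
clock: 35.4
position: [0.4616, -0.0911, 0.017]
ee_rot: [0.707, 0.707, 0.0, 0.0]
ft_force: [-1.7, -0.4, 6.4]
grip_width: 0.349
grasp_force: 58.8
```

Emit:
jog_arm --dr '[[0,0,0],[0,0,0],[0,0,0],[0,0,0],[0,0,0],[0,0,0],[0,0,0],[0,0,0],[0,0,0],[0,0,0]]' --translation '[[0,0,-0.2],[0,0,-0.5],[0,0,-1],[0,0,-1],[0,0,-1],[0,0,-1],[0,0,-1],[0.4,0.07,-0.6],[0.8,0.15,-0.2],[1,0.18,0]]' --jaw '[0.2,0.2,0.2,0.2,0.2,0.2,0.2,0.2,0.2,0.2]'

```text
clock: 36.4
position: [0.4717, -0.0361, 0.1808]
ee_rot: [0.708, 0.706, 0.0, 0.001]
ft_force: [0.1, 0.8, -2.4]
grip_width: 0.348
grasp_force: 59.6
```

Emit:
jog_arm --dr '[[0,0,0],[0,0,0],[0,0,0],[0,0,0],[0,0,0],[0,0,0],[0,0,0],[0,0,0],[0,0,0],[0,0,0]]' --translation '[[1,0.18,0],[1,0.18,0],[1,0.18,0],[1,0.18,0],[1,0.18,0],[1,0.18,0],[1,0.18,0],[1,0.18,0],[1,0.18,0],[1,0.18,0]]' --jaw '[0.2,0.2,0.2,0.2,0.2,0.2,0.2,0.2,0.2,0.2]'

```text
clock: 37.4
position: [0.5163, 0.2149, 0.1798]
ee_rot: [0.707, 0.707, 0.0, 0.0]
ft_force: [-0.1, 0.2, -2.8]
grip_width: 0.35
grasp_force: 59.6
```

Emit:
jog_arm --dr '[[0,0,0],[0,0,0],[0,0,0],[0,0,0],[0,0,0],[0,0,0],[0,0,0],[0,0,0],[0,0,0],[0,0,0]]' --translation '[[1,0.18,0],[1,0.18,0],[1,0.18,0],[1,0.18,0],[1,0.18,0],[1,0.18,0],[0.8,0.18,0],[0.6,0.15,0],[0.2,0,0],[0,0,0]]' --jaw '[0.2,0.2,0.2,0.2,0.2,0.2,0.2,0.2,0.2,0.2]'

```text
clock: 38.4
position: [0.5511, 0.4044, 0.1794]
ee_rot: [0.707, 0.707, -0.0, -0.0]
ft_force: [-0.5, 0.1, -1.4]
grip_width: 0.349
grasp_force: 59.6
```

Emit:
jog_arm --dr '[[0,0,0],[0,0,0]]' --translation '[[0,0,0],[0,0,0]]' --jaw '[0.2,0.2]'

```text
clock: 38.6
position: [0.552, 0.4028, 0.1793]
ee_rot: [0.708, 0.707, -0.0, 0.0]
ft_force: [0.4, -0.1, -2.3]
grip_width: 0.349
grasp_force: 59.6
```

Emit:
jog_arm --dr '[[0,0,0],[0,0,0],[0,0,0],[0,0,0],[0,0,0],[0,0,0],[0,0,0],[0,0,0]]' --translation '[[0.3,0.14,0],[0.22,0,0.4],[0,0,0.8],[0,0,0.8],[0,0,0.6],[0,0,0.3],[0,0,0],[0,0,0]]' --jaw '[0.2,0.2,0.2,0.2,0.2,0.2,0.2,0.2]'

```text
clock: 39.4
position: [0.5553, 0.4174, 0.1072]
ee_rot: [0.707, 0.707, 0.0, -0.0]
ft_force: [0.4, -0.0, -1.5]
grip_width: 0.35
grasp_force: 59.6
```

Emit:
jog_arm --dr '[[0,0,0],[0,0,0],[0,0,0],[0,0,0],[0,0,0]]' --translation '[[-0.03,0,0.15],[0,0,0.12],[0,0,0.1],[0,0,0.03],[0,0,0]]' --jaw '[0.2,0.2,0.2,0.2,0.2]'

```text
clock: 39.9
position: [0.5553, 0.4162, 0.0971]
ee_rot: [0.707, 0.707, 0.0, 0.0]
ft_force: [-2.1, -1.9, 3.5]
grip_width: 0.351
grasp_force: 60.2
```

Contact came exactly at the predicted seat height. I'll release and fetch the blue tray.

Emit:
jog_arm --dr '[[0,0,0],[0,0,0],[0,0,0],[0,0,0],[0,0,0],[0,0,0],[0,0,0],[0,0,0],[0,0,0],[0,0,0]]' --translation '[[0,0,0],[0,0,0],[0,0,0],[0,0,0],[0,0,-0.4],[0,0,-0.8],[0,0,-1],[0,0,-0.8],[-0.4,-0.11,-0.3],[-0.8,-0.22,0]]' --jaw '[1,1,1,1,1,1,1,1,1,1]'

```text
clock: 40.9
position: [0.5464, 0.3873, 0.1804]
ee_rot: [0.707, 0.708, 0.001, -0.0]
ft_force: [-0.2, -0.6, 0.6]
grip_width: 0.994
grasp_force: 0.0
```

Emit:
jog_arm --dr '[[0,0,0],[0,0,0],[0,0,0],[0,0,0],[0,0,0],[0,0,0],[0,0,0],[0,0,0],[0,0,0],[0,0,0]]' --translation '[[-1,-0.28,0],[-1,-0.28,0],[-1,-0.28,0],[-1,-0.28,0],[-1,-0.28,0],[-1,-0.28,0],[-1,-0.28,0],[-1,-0.28,0],[-1,-0.28,0.2],[-1,-0.28,0.4]]' --jaw '[1,1,1,1,1,1,1,1,1,1]'

```text
clock: 41.9
position: [0.4763, 0.1346, 0.164]
ee_rot: [0.707, 0.707, 0.0, 0.001]
ft_force: [1.2, 0.2, 0.9]
grip_width: 1.002
grasp_force: 0.0
```

Emit:
jog_arm --dr '[[0,0,0],[0,0,0],[0,0,0],[0,0,0],[0,0,0],[0,0,0],[0,0,0]]' --translation '[[-1,-0.28,0.4],[-0.8,-0.22,0.4],[-0.5,-0.14,0.4],[-0.3,-0.08,0],[0,0,0],[0,0,0],[0,0,0]]' --jaw '[1,1,1,1,1,1,1]'

```text
clock: 42.6
position: [0.4593, 0.0723, 0.1345]
ee_rot: [0.707, 0.708, 0.0, 0.0]
ft_force: [-0.5, -0.8, -0.0]
grip_width: 1.0
grasp_force: 0.0
```

Emit:
jog_arm --dr '[[0,0,0],[0,0,0],[0,0,0],[0,0,0],[0,0,0],[0,0,0],[0,0,0],[0,0,0],[0,0,0]]' --translation '[[-0.1,0,0.4],[0,0,0.8],[0,0,1],[0,0,1],[0,0,0.8],[0,0,0.5],[0,0,0.2],[0,0,0],[0,0,0]]' --jaw '[1,1,1,1,1,1,1,1,1]'

```text
clock: 43.5
position: [0.4594, 0.0689, 0.0172]
ee_rot: [0.707, 0.707, 0.0, 0.0]
ft_force: [-0.4, -0.3, 0.0]
grip_width: 1.005
grasp_force: 0.0
```

Emit:
jog_arm --dr '[[0,0,0],[0,0,0],[0,0,0],[0,0,0],[0,0,0],[0,0,0],[0,0,0],[0,0,0]]' --translation '[[0,0,0],[0,0,0],[0,0,0],[0,0,0],[0,0,0],[0,0,0],[0,0,0],[0,0,0]]' --jaw '[1,0.2,0.2,0.2,0.2,0.2,0.2,0.2]'

```text
clock: 44.3
position: [0.4591, 0.0687, 0.017]
ee_rot: [0.707, 0.707, -0.0, 0.0]
ft_force: [-2.6, -1.4, 7.1]
grip_width: 0.351
grasp_force: 58.7
```

Emit:
jog_arm --dr '[[0,0,0],[0,0,0],[0,0,0],[0,0,0],[0,0,0],[0,0,0],[0,0,0],[0,0,0],[0,0,0],[0,0,0]]' --translation '[[0,0,-0.2],[0,0,-0.5],[0,0,-1],[0,0,-1],[0,0,-1],[0,0,-1],[0,0,-1],[0.4,0.11,-0.8],[0.8,0.22,-0.4],[1,0.28,0]]' --jaw '[0.2,0.2,0.2,0.2,0.2,0.2,0.2,0.2,0.2,0.2]'

```text
clock: 45.3
position: [0.475, 0.1238, 0.1915]
ee_rot: [0.708, 0.706, 0.001, 0.002]
ft_force: [0.7, 0.4, -2.1]
grip_width: 0.349
grasp_force: 59.7
```

Emit:
jog_arm --dr '[[0,0,0],[0,0,0],[0,0,0],[0,0,0],[0,0,0],[0,0,0],[0,0,0],[0,0,0],[0,0,0],[0,0,0]]' --translation '[[1,0.28,0],[1,0.28,0],[1,0.28,0],[1,0.28,0],[1,0.28,0],[1,0.28,0],[1,0.28,0],[1,0.28,0],[1,0.28,0],[1,0.28,0]]' --jaw '[0.2,0.2,0.2,0.2,0.2,0.2,0.2,0.2,0.2,0.2]'

```text
clock: 46.3
position: [0.5442, 0.3745, 0.1897]
ee_rot: [0.707, 0.707, -0.0, -0.0]
ft_force: [-0.1, 0.5, -2.1]
grip_width: 0.35
grasp_force: 59.7
```

Emit:
jog_arm --dr '[[0,0,0],[0,0,0],[0,0,0],[0,0,0],[0,0,0],[0,0,0]]' --translation '[[0.8,0.2,0],[0.5,0.12,0],[0.3,0.08,0],[0,0,0],[0,0,0],[0,0,0]]' --jaw '[0.2,0.2,0.2,0.2,0.2,0.2]'

```text
clock: 46.9
position: [0.5545, 0.4127, 0.1893]
ee_rot: [0.708, 0.707, -0.0, 0.0]
ft_force: [0.3, -0.1, -2.3]
grip_width: 0.35
grasp_force: 59.7
```

Emit:
jog_arm --dr '[[0,0,0],[0,0,0],[0,0,0],[0,0,0],[0,0,0],[0,0,0]]' --translation '[[0.07,0.03,0.3],[0,0,0.6],[0,0,0.5],[0,0,0.3],[0,0,0],[0,0,0]]' --jaw '[0.2,0.2,0.2,0.2,0.2,0.2]'

```text
clock: 47.5
position: [0.5549, 0.4155, 0.1465]
ee_rot: [0.707, 0.707, -0.0, -0.0]
ft_force: [0.0, 0.5, -1.9]
grip_width: 0.347
grasp_force: 59.6
```

Emit:
jog_arm --dr '[[0,0,0],[0,0,0],[0,0,0],[0,0,0],[0,0,0]]' --translation '[[0,0,0.15],[0,0,0.13],[0,0,0.1],[0,0,0.04],[0,0,0]]' --jaw '[0.2,0.2,0.2,0.2,0.2]'

```text
clock: 48.0
position: [0.5549, 0.4155, 0.1362]
ee_rot: [0.707, 0.707, 0.0, 0.0]
ft_force: [-0.3, -0.3, -0.9]
grip_width: 0.351
grasp_force: 59.7
```

Emit:
jog_arm --dr '[[0,0,0],[0,0,0],[0,0,0],[0,0,0],[0,0,0],[0,0,0],[0,0,0],[0,0,0],[0,0,0],[0,0,0]]' --translation '[[0,0,0.03],[0,0,0],[0,0,0],[0,0,0],[0,0,0],[0,0,0],[0,0,-0.4],[0,0,-0.8],[0,0,-1],[0,0,-0.8]]' --jaw '[0.2,0.2,1,1,1,1,1,1,1,1]'

```text
clock: 49.0
position: [0.555, 0.4158, 0.2125]
ee_rot: [0.707, 0.707, 0.001, -0.0]
ft_force: [-0.4, 0.4, -1.4]
grip_width: 0.998
grasp_force: 0.0
```

Emit:
jog_arm --dr '[[0,0,0],[0,0,0],[0,0,0],[0,0,0],[0,0,0],[0,0,0],[0,0,0],[0,0,0],[0,0,0],[0,0,0]]' --translation '[[-0.4,-0.36,0],[-0.8,-0.73,0],[-1,-0.91,0],[-1,-0.91,0],[-1,-0.91,0],[-1,-0.91,0],[-1,-0.91,0],[-0.4,-0.36,0],[-0.2,-0.18,0],[0,0,0]]' --jaw '[1,1,1,1,1,1,1,1,1,1]'

```text
clock: 50.0
position: [0.4006, 0.2452, 0.211]
ee_rot: [0.707, 0.707, 0.0, 0.001]
ft_force: [-0.5, 0.4, 0.6]
grip_width: 1.001
grasp_force: 0.0
```

Emit:
jog_arm --dr '[[0,0,0],[0,0,0]]' --translation '[[0,0,0],[0,0,0]]' --jaw '[1,1]'

```text
clock: 50.2
position: [0.4006, 0.2463, 0.2104]
ee_rot: [0.707, 0.707, 0.0, -0.0]
ft_force: [0.5, 1.5, -0.1]
grip_width: 0.999
grasp_force: 0.0
```

```bash
cat >> h.py <<'E'
def white(c,x,y,z,rad=40):
    "white hub top near the expected spot: unsaturated bright blob"
    u,v=proj(c,[[x,y,z]])[0].astype(int); w=c["color"][max(v-rad,0):v+rad,u-rad:u+rad].astype(int)
    m=((w.min(2)>185)).astype(np.uint8)
    n,l,st,ce=cv2.connectedComponentsWithStats(m)
    return [((ce[i]+[u-rad,max(v-rad,0)]).round(1).tolist(),int(st[i,4]),atz(c,ce[i]+[u-rad,max(v-rad,0)],z).round(4).tolist()) for i in range(1,n) if st[i,4]>60]
E
python3 - <<'E'
from workcell import manip,optics
from h import *
o=manip.get_obs(); print(o["position"],o["joint_pos"].round(2))
c=optics.camera("wrist"); print(white(c,.399,.244,.037))
cv2.imwrite("pics/w3.png",c["color"][:,:,::-1])
E
```

```text
[0.40063403 0.24630752 0.21042038] [ 0.38  0.09 -1.06  1.84  0.08  1.26 -0.7 ]
[([275.0, 188.5], 568, [0.3998, 0.245])]
```

View pics/w3.png

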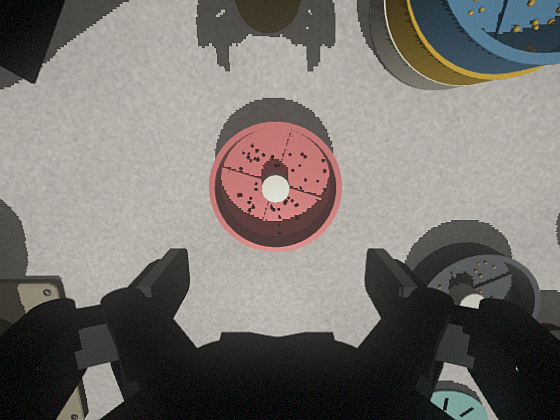

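The wrist view shows pink's hub at (275,188), which is (0.400,0.245) and matches the earlier fix. The re-stacked blue and yellow at upper right look flush. I'll grip pink.

Emit:
jog_arm --dr '[[0,0,0],[0,0,0],[0,0,0],[0,0,0],[0,0,0],[0,0,0],[0,0,0],[0,0,0],[0,0,0],[0,0,0]]' --translation '[[-0.05,-0.03,0.4],[0,0,0.8],[0,0,1],[0,0,1],[0,0,1],[0,0,1],[0,0,1],[0,0,0.8],[0,0,0.5],[0,0,0.2]]' --jaw '[1,1,1,1,1,1,1,1,1,1]'

```text
clock: 51.25
position: [0.3987, 0.2442, 0.0164]
ee_rot: [0.707, 0.707, -0.001, -0.001]
ft_force: [0.7, 0.3, 1.1]
grip_width: 1.001
grasp_force: 0.0
```

Emit:
jog_arm --dr '[[0,0,0],[0,0,0]]' --translation '[[0,0,0],[0,0,0]]' --jaw '[1,1]'

```text
clock: 51.45
position: [0.4, 0.2446, 0.0184]
ee_rot: [0.707, 0.707, 0.0, 0.0]
ft_force: [1.0, 1.3, 0.6]
grip_width: 1.0
grasp_force: 0.0
```

Emit:
jog_arm --dr '[[0,0,0],[0,0,0],[0,0,0],[0,0,0],[0,0,0],[0,0,0],[0,0,0],[0,0,0]]' --translation '[[0,0,0],[0,0,0],[0,0,0],[0,0,0],[0,0,0],[0,0,0],[0,0,0],[0,0,0]]' --jaw '[1,0.2,0.2,0.2,0.2,0.2,0.2,0.2]'

```text
clock: 52.25
position: [0.3998, 0.2443, 0.0182]
ee_rot: [0.707, 0.707, 0.0, 0.0]
ft_force: [-2.2, -2.3, 7.8]
grip_width: 0.351
grasp_force: 58.7
```

Emit:
jog_arm --dr '[[0,0,0],[0,0,0],[0,0,0],[0,0,0],[0,0,0],[0,0,0],[0,0,0],[0,0,0],[0,0,0],[0,0,0]]' --translation '[[0,0,-0.2],[0,0,-0.5],[0,0,-1],[0,0,-1],[0,0,-1],[0,0,-1],[0,0,-1],[0,0,-1],[0,0,-1],[0,0,-0.5]]' --jaw '[0.2,0.2,0.2,0.2,0.2,0.2,0.2,0.2,0.2,0.2]'

```text
clock: 53.25
position: [0.3999, 0.245, 0.2252]
ee_rot: [0.707, 0.707, 0.001, 0.001]
ft_force: [-0.5, 0.8, -1.4]
grip_width: 0.347
grasp_force: 59.5
```

Emit:
jog_arm --dr '[[0,0,0],[0,0,0],[0,0,0],[0,0,0],[0,0,0],[0,0,0],[0,0,0],[0,0,0],[0,0,0],[0,0,0]]' --translation '[[0.4,0.36,0],[0.8,0.73,0],[1,0.91,0],[1,0.91,0],[1,0.91,0],[1,0.91,0],[0.8,0.73,0],[0.5,0.45,0],[0.3,0.27,0],[0,0,0]]' --jaw '[0.2,0.2,0.2,0.2,0.2,0.2,0.2,0.2,0.2,0.2]'

```text
clock: 54.25
position: [0.5539, 0.415, 0.2218]
ee_rot: [0.707, 0.707, -0.001, -0.001]
ft_force: [-0.1, -0.4, -1.9]
grip_width: 0.35
grasp_force: 59.6
```

Emit:
jog_arm --dr '[[0,0,0],[0,0,0]]' --translation '[[0,0,0],[0,0,0]]' --jaw '[0.2,0.2]'

```text
clock: 54.45
position: [0.5539, 0.4137, 0.2229]
ee_rot: [0.707, 0.707, -0.0, 0.0]
ft_force: [-0.4, -1.1, -1.6]
grip_width: 0.349
grasp_force: 59.6
```

Emit:
jog_arm --dr '[[0,0,0],[0,0,0],[0,0,0],[0,0,0],[0,0,0],[0,0,0]]' --translation '[[0.06,0.05,0.3],[0,0,0.5],[0,0,0.4],[0,0,0.25],[0,0,0],[0,0,0]]' --jaw '[0.2,0.2,0.2,0.2,0.2,0.2]'

```text
clock: 55.05
position: [0.5554, 0.4157, 0.1865]
ee_rot: [0.707, 0.707, -0.0, -0.0]
ft_force: [0.2, 0.5, -1.3]
grip_width: 0.351
grasp_force: 59.6
```

Emit:
jog_arm --dr '[[0,0,0],[0,0,0],[0,0,0],[0,0,0],[0,0,0]]' --translation '[[0,0,0.15],[0,0,0.13],[0,0,0.1],[0,0,0.04],[0,0,0]]' --jaw '[0.2,0.2,0.2,0.2,0.2]'

```text
clock: 55.55
position: [0.5554, 0.4157, 0.1764]
ee_rot: [0.707, 0.707, 0.0, 0.0]
ft_force: [-1.7, -1.5, 2.6]
grip_width: 0.347
grasp_force: 59.8
```

Emit:
jog_arm --dr '[[0,0,0],[0,0,0],[0,0,0],[0,0,0],[0,0,0],[0,0,0],[0,0,0],[0,0,0],[0,0,0],[0,0,0]]' --translation '[[0,0,0],[0,0,0],[0,0,0],[0,0,0],[0,0,-0.4],[0,0,-0.8],[0,0,-1],[0,0,-0.7],[-0.4,0.11,0],[-0.8,0.21,0]]' --jaw '[1,1,1,1,1,1,1,1,1,1]'

```text
clock: 56.55
position: [0.5624, 0.3869, 0.2491]
ee_rot: [0.706, 0.708, 0.001, -0.0]
ft_force: [0.1, -0.2, -1.1]
grip_width: 1.001
grasp_force: 0.0
```

Emit:
jog_arm --dr '[[0,0,0],[0,0,0],[0,0,0],[0,0,0],[0,0,0],[0,0,0],[0,0,0],[0,0,0],[0,0,0],[0,0,0]]' --translation '[[-1,0.27,0],[-1,0.27,0],[-1,0.27,0],[-1,0.27,0],[-1,0.27,0.3],[-1,0.27,0.5],[-1,0.27,0.5],[-1,0.27,0.5],[-1,0.27,0.2],[-1,0.27,0]]' --jaw '[1,1,1,1,1,1,1,1,1,1]'

```text
clock: 57.55
position: [0.6305, 0.1336, 0.1971]
ee_rot: [0.707, 0.707, -0.001, -0.0]
ft_force: [-0.6, -0.2, 1.0]
grip_width: 0.995
grasp_force: 0.0
```

Emit:
jog_arm --dr '[[0,0,0],[0,0,0],[0,0,0],[0,0,0],[0,0,0]]' --translation '[[-0.8,0.22,0],[-0.4,0.11,0],[-0.2,0.05,0],[0,0,0],[0,0,0]]' --jaw '[1,1,1,1,1]'

```text
clock: 58.05
position: [0.6399, 0.102, 0.1986]
ee_rot: [0.707, 0.708, 0.0, -0.0]
ft_force: [-0.6, -0.1, -0.5]
grip_width: 1.005
grasp_force: 0.0
```

Run:
```python
from workcell import manip,optics
from h import *
o=manip.get_obs(); print(o["position"],o["joint_pos"].round(2))
c=optics.camera("wrist"); print(white(c,.6395,.1,.037))
```

```text
[0.63993769 0.10203354 0.19864311] [ 0.41  0.56 -0.92  1.4   0.45  1.39 -0.51]
[([276.4, 191.0], 625, [0.6407, 0.1004])]
```

Emit:
jog_arm --dr '[[0,0,0],[0,0,0],[0,0,0],[0,0,0],[0,0,0],[0,0,0],[0,0,0],[0,0,0],[0,0,0],[0,0,0]]' --translation '[[-0.06,0.03,0.4],[0,0,0.8],[0,0,1],[0,0,1],[0,0,1],[0,0,1],[0,0,1],[0,0,0.6],[0,0,0.3],[0,0,0.15]]' --jaw '[1,1,1,1,1,1,1,1,1,1]'

```text
clock: 59.1
position: [0.641, 0.0995, 0.0169]
ee_rot: [0.707, 0.707, -0.0, -0.0]
ft_force: [1.3, -0.3, 0.2]
grip_width: 1.0
grasp_force: 0.0
```

Emit:
jog_arm --dr '[[0,0,0],[0,0,0]]' --translation '[[0,0,0],[0,0,0]]' --jaw '[1,1]'

```text
clock: 59.3
position: [0.6417, 0.0994, 0.0183]
ee_rot: [0.707, 0.707, 0.001, 0.0]
ft_force: [0.5, 0.1, 0.2]
grip_width: 1.0
grasp_force: 0.0
```

Emit:
jog_arm --dr '[[0,0,0],[0,0,0],[0,0,0],[0,0,0],[0,0,0],[0,0,0],[0,0,0],[0,0,0]]' --translation '[[0,0,0],[0,0,0],[0,0,0],[0,0,0],[0,0,0],[0,0,0],[0,0,0],[0,0,0]]' --jaw '[1,0.2,0.2,0.2,0.2,0.2,0.2,0.2]'

```text
clock: 60.1
position: [0.6413, 0.0992, 0.0177]
ee_rot: [0.707, 0.707, 0.0, 0.0]
ft_force: [-0.6, 0.7, 5.4]
grip_width: 0.349
grasp_force: 59.8
```

Emit:
jog_arm --dr '[[0,0,0],[0,0,0],[0,0,0],[0,0,0],[0,0,0],[0,0,0],[0,0,0],[0,0,0],[0,0,0],[0,0,0]]' --translation '[[0,0,-0.2],[0,0,-0.5],[0,0,-1],[0,0,-1],[0,0,-1],[0,0,-1],[0,0,-1],[0,0,-1],[0,0,-1],[0,0,-1]]' --jaw '[0.2,0.2,0.2,0.2,0.2,0.2,0.2,0.2,0.2,0.2]'

```text
clock: 61.1
position: [0.6407, 0.0993, 0.2365]
ee_rot: [0.707, 0.707, 0.0, 0.0]
ft_force: [0.0, -0.4, -2.2]
grip_width: 0.348
grasp_force: 59.5
```

Emit:
jog_arm --dr '[[0,0,0],[0,0,0],[0,0,0],[0,0,0],[0,0,0],[0,0,0],[0,0,0],[0,0,0],[0,0,0],[0,0,0]]' --translation '[[0.4,-0.11,-0.8],[0.8,-0.22,-0.4],[1,-0.27,0],[1,-0.27,0],[1,-0.27,0],[1,-0.27,0],[1,-0.27,0],[1,-0.27,0],[1,-0.27,0],[1,-0.27,0]]' --jaw '[0.2,0.2,0.2,0.2,0.2,0.2,0.2,0.2,0.2,0.2]'

```text
clock: 62.1
position: [0.5772, 0.3315, 0.2646]
ee_rot: [0.707, 0.708, -0.0, -0.0]
ft_force: [0.2, -0.1, -2.0]
grip_width: 0.356
grasp_force: 59.5
```

Emit:
jog_arm --dr '[[0,0,0],[0,0,0],[0,0,0],[0,0,0],[0,0,0],[0,0,0],[0,0,0],[0,0,0]]' --translation '[[1,-0.27,0],[1,-0.27,0],[0.8,-0.22,0],[0.4,-0.11,0],[0.2,-0.05,0],[0,0,0],[0,0,0],[0,0,0]]' --jaw '[0.2,0.2,0.2,0.2,0.2,0.2,0.2,0.2]'

```text
clock: 62.9
position: [0.5567, 0.4131, 0.2648]
ee_rot: [0.708, 0.706, -0.0, 0.0]
ft_force: [0.7, -0.1, -2.2]
grip_width: 0.349
grasp_force: 59.5
```

Emit:
jog_arm --dr '[[0,0,0],[0,0,0],[0,0,0],[0,0,0],[0,0,0],[0,0,0]]' --translation '[[0.07,-0.05,0.3],[0,0,0.5],[0,0,0.5],[0,0,0.3],[0,0,0],[0,0,0]]' --jaw '[0.2,0.2,0.2,0.2,0.2,0.2]'

```text
clock: 63.5
position: [0.5547, 0.4159, 0.2247]
ee_rot: [0.707, 0.707, -0.0, -0.0]
ft_force: [-1.0, -0.2, -1.2]
grip_width: 0.351
grasp_force: 59.5
```

Emit:
jog_arm --dr '[[0,0,0],[0,0,0],[0,0,0],[0,0,0],[0,0,0]]' --translation '[[0,0,0.15],[0,0,0.13],[0,0,0.1],[0,0,0.04],[0,0,0]]' --jaw '[0.2,0.2,0.2,0.2,0.2]'

```text
clock: 64.0
position: [0.5546, 0.416, 0.2147]
ee_rot: [0.707, 0.707, 0.0, 0.0]
ft_force: [-1.0, -1.9, 3.1]
grip_width: 0.349
grasp_force: 59.9
```

Emit:
jog_arm --dr '[[0,0,0],[0,0,0],[0,0,0],[0,0,0],[0,0,0],[0,0,0],[0,0,0],[0,0,0],[0,0,0],[0,0,0]]' --translation '[[0,0,0],[0,0,0],[0,0,0],[0,0,0],[0,0,-0.4],[0,0,-0.8],[0,0,-1],[0,0,-0.7],[-0.4,0.07,0],[-0.8,0.14,0]]' --jaw '[1,1,1,1,1,1,1,1,1,1]'

```text
clock: 65.0
position: [0.559, 0.3871, 0.2873]
ee_rot: [0.706, 0.708, 0.001, -0.0]
ft_force: [0.1, -0.1, -0.8]
grip_width: 0.998
grasp_force: 0.0
```

Emit:
jog_arm --dr '[[0,0,0],[0,0,0],[0,0,0],[0,0,0],[0,0,0],[0,0,0],[0,0,0],[0,0,0],[0,0,0],[0,0,0]]' --translation '[[-1,0.17,0],[-1,0.17,0],[-1,0.17,0],[-1,0.17,0],[-1,0.17,0],[-1,0.17,0.3],[-1,0.17,0.5],[-1,0.17,0.5],[-1,0.17,0.5],[-1,0.17,0.5]]' --jaw '[1,1,1,1,1,1,1,1,1,1]'

```text
clock: 66.0
position: [0.6023, 0.1342, 0.2287]
ee_rot: [0.707, 0.707, -0.0, 0.0]
ft_force: [0.6, 0.8, 0.1]
grip_width: 1.001
grasp_force: 0.0
```

Emit:
jog_arm --dr '[[0,0,0],[0,0,0],[0,0,0],[0,0,0],[0,0,0],[0,0,0],[0,0,0],[0,0,0],[0,0,0],[0,0,0]]' --translation '[[-1,0.17,0.5],[-1,0.17,0.4],[-1,0.17,0],[-1,0.17,0],[-1,0.17,0],[-0.8,0.14,0],[-0.4,0.07,0],[0,0,0],[0,0,0],[0,0,0]]' --jaw '[1,1,1,1,1,1,1,1,1,1]'

```text
clock: 67.0
position: [0.6286, -0.0173, 0.207]
ee_rot: [0.706, 0.708, 0.0, -0.0]
ft_force: [0.7, 0.6, 0.0]
grip_width: 1.004
grasp_force: 0.0
```

```bash
cat > lid.py <<'E'
from workcell import manip,optics
from h import *
o=manip.get_obs(); print(o["position"],o["joint_pos"].round(2))
c=optics.camera("wrist"); im=c["color"]
h=cv2.cvtColor(im,cv2.COLOR_RGB2HSV)
m=((h[...,0]>78)&(h[...,0]<98)&(h[...,1]>40)&(h[...,2]>70)).astype(np.uint8)
m=cv2.morphologyEx(m,cv2.MORPH_CLOSE,np.ones((9,9)))
cn=max(cv2.findContours(m,0,2)[0],key=cv2.contourArea); e=cv2.fitEllipse(cv2.convexHull(cn))
w=np.array([atz(c,p[0],.012) for p in cn],np.float32)
(x,y),r=cv2.minEnclosingCircle(w); print(e,atz(c,e[0],.012),"circle",x,y,r)
cv2.ellipse(im,e,(255,0,0),1); cv2.imwrite("pics/w4.png",im[:,:,::-1])
t=optics.camera("top")["color"]; cv2.imwrite("pics/top4.png",t[:,:,::-1])
E
python3 lid.py
```

```text
[ 0.62859589 -0.01733652  0.20697991] [ 0.62  0.51 -0.92  1.45  0.41  1.38 -0.31]
((259.72442626953125, 270.1989440917969), (99.35869598388672, 108.95066833496094), 93.75640869140625) [ 0.60848771 -0.12866427] circle 0.6082326173782349 -0.13190948963165283 0.06956857442855835
```

View pics/w4.png

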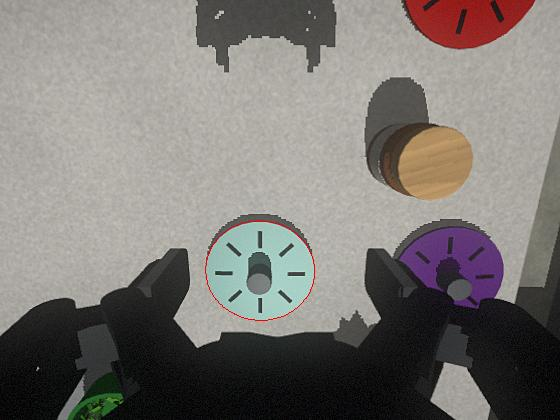

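The aqua lid (wrist (260,270)) has been knocked to about (0.608,-0.130). I'll move above it and measure again.

Emit:
jog_arm --dr '[[0,0,0],[0,0,0],[0,0,0],[0,0,0],[0,0,0],[0,0,0],[0,0,0],[0,0,0],[0,0,0]]' --translation '[[-0.5,-0.1,0],[-1,-0.2,0],[-1,-0.2,0],[-1,-0.2,0],[-0.7,-0.1,0],[-0.3,0,0],[0,0,0],[0,0,0],[0,0,0]]' --jaw '[1,1,1,1,1,1,1,1,1]'

```text
clock: 68.0
position: [0.609, -0.1298, 0.2069]
ee_rot: [0.706, 0.708, 0.0, -0.0]
ft_force: [0.3, 0.3, -1.0]
grip_width: 1.002
grasp_force: 0.0
```

```bash
python3 lid.py
```

```text
[ 0.60904713 -0.12981808  0.20693169] [ 0.8   0.49 -0.9   1.46  0.38  1.37 -0.12]
((275.0406799316406, 182.94984436035156), (116.25826263427734, 118.2098617553711), 92.0967788696289) [ 0.60815054 -0.12916469] circle 0.6081653237342834 -0.1328705996274948 0.06932658702135086
```

Run:
```python
from workcell import optics
from h import *
c=optics.camera("wrist"); im=c["color"].copy(); h=cv2.cvtColor(im,cv2.COLOR_RGB2HSV)
a=np.linspace(0,2*np.pi,60)
for y,col in((-.1292,(255,0,0)),(-.1325,(0,0,255))):
    for z,r in((.012,.07),(.038,.015)):
        p=proj(c,np.c_[.6081+r*np.cos(a),y+r*np.sin(a),np.full(60,z)])
        cv2.polylines(im,[np.round(p*8).astype(np.int32)],True,col,1,shift=3)
cv2.imwrite("pics/w5.png",cv2.resize(im[110:260,190:360],(680,600),interpolation=cv2.INTER_NEAREST)[:,:,::-1])
```

```text
(no output)
```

View pics/w5.png

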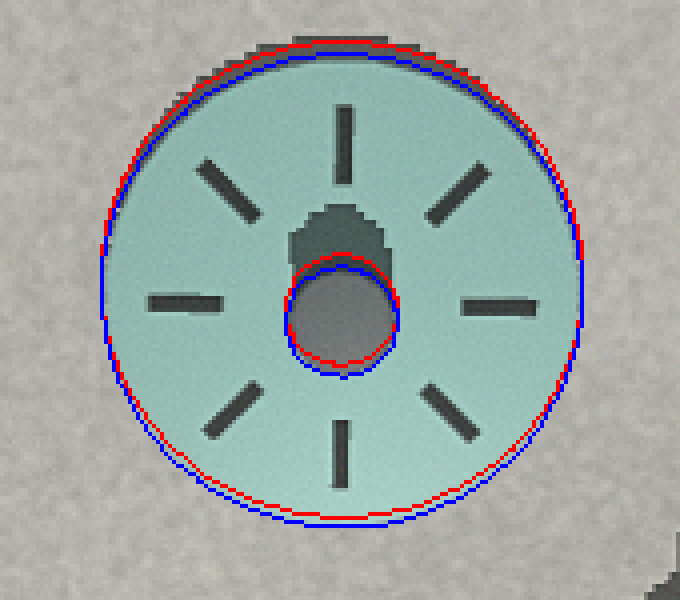

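The knob and plate fit the blue circles, so the lid is at (0.608,-0.132). I'll grip the knob.

Emit:
jog_arm --dr '[[0,0,0],[0,0,0],[0,0,0],[0,0,0],[0,0,0],[0,0,0],[0,0,0],[0,0,0],[0,0,0],[0,0,0]]' --translation '[[-0.09,-0.04,0.4],[0,0,0.8],[0,0,1],[0,0,1],[0,0,1],[0,0,1],[0,0,1],[0,0,0.8],[0,0,0.4],[0,0,0.2]]' --jaw '[1,1,1,1,1,1,1,1,1,1]'

```text
clock: 69.15
position: [0.6072, -0.1336, 0.0156]
ee_rot: [0.707, 0.707, -0.0, -0.001]
ft_force: [0.1, 0.4, 0.7]
grip_width: 1.0
grasp_force: 0.0
```

Emit:
jog_arm --dr '[[0,0,0],[0,0,0]]' --translation '[[0,0,0],[0,0,0]]' --jaw '[1,1]'

```text
clock: 69.35
position: [0.6084, -0.1338, 0.0178]
ee_rot: [0.707, 0.707, 0.0, 0.001]
ft_force: [-0.0, 0.3, 0.2]
grip_width: 1.002
grasp_force: 0.0
```

Emit:
jog_arm --dr '[[0,0,0],[0,0,0],[0,0,0],[0,0,0],[0,0,0],[0,0,0],[0,0,0],[0,0,0]]' --translation '[[0,0,0],[0,0,0],[0,0,0],[0,0,0],[0,0,0],[0,0,0],[0,0,0],[0,0,0]]' --jaw '[1,0.2,0.2,0.2,0.2,0.2,0.2,0.2]'

```text
clock: 70.15
position: [0.6081, -0.1338, 0.0172]
ee_rot: [0.707, 0.707, 0.0, 0.0]
ft_force: [-1.9, -0.4, 6.0]
grip_width: 0.333
grasp_force: 59.5
```

Emit:
jog_arm --dr '[[0,0,0],[0,0,0],[0,0,0],[0,0,0],[0,0,0],[0,0,0],[0,0,0],[0,0,0],[0,0,0],[0,0,0]]' --translation '[[0,0,-0.2],[0,0,-0.5],[0,0,-1],[0,0,-1],[0,0,-1],[0,0,-1],[0,0,-1],[0,0,-1],[0,0,-1],[0,0,-1]]' --jaw '[0.2,0.2,0.2,0.2,0.2,0.2,0.2,0.2,0.2,0.2]'

```text
clock: 71.15
position: [0.6076, -0.1335, 0.2361]
ee_rot: [0.707, 0.707, 0.0, 0.0]
ft_force: [0.4, 0.4, -2.1]
grip_width: 0.327
grasp_force: 59.3
```

Emit:
jog_arm --dr '[[0,0,0],[0,0,0],[0,0,0],[0,0,0],[0,0,0],[0,0,0],[0,0,0],[0,0,0],[0,0,0],[0,0,0]]' --translation '[[0.4,-0.04,-1],[0.8,-0.08,-1],[1,-0.1,-0.5],[1,-0.1,-0.2],[1,-0.1,0],[1,-0.1,0],[1,-0.1,0],[1,-0.1,0],[1,-0.1,0],[1,-0.1,0]]' --jaw '[0.2,0.2,0.2,0.2,0.2,0.2,0.2,0.2,0.2,0.2]'

```text
clock: 72.15
position: [0.5843, 0.0974, 0.3025]
ee_rot: [0.707, 0.707, 0.0, 0.0]
ft_force: [0.1, -0.1, -0.9]
grip_width: 0.327
grasp_force: 59.3
```

Emit:
jog_arm --dr '[[0,0,0],[0,0,0],[0,0,0],[0,0,0],[0,0,0],[0,0,0],[0,0,0],[0,0,0],[0,0,0],[0,0,0]]' --translation '[[1,-0.1,0],[1,-0.1,0],[1,-0.1,0],[1,-0.1,0],[1,-0.1,0],[1,-0.1,0],[1,-0.1,0],[1,-0.1,0],[1,-0.1,0],[1,-0.1,0]]' --jaw '[0.2,0.2,0.2,0.2,0.2,0.2,0.2,0.2,0.2,0.2]'

```text
clock: 73.15
position: [0.5594, 0.3472, 0.3025]
ee_rot: [0.707, 0.707, 0.0, 0.0]
ft_force: [1.1, -0.4, -1.7]
grip_width: 0.33
grasp_force: 59.3
```

Emit:
jog_arm --dr '[[0,0,0],[0,0,0],[0,0,0],[0,0,0],[0,0,0],[0,0,0],[0,0,0]]' --translation '[[1,-0.1,0],[0.8,-0.08,0],[0.5,-0.05,0],[0.2,0,0],[0,0,0],[0,0,0],[0,0,0]]' --jaw '[0.2,0.2,0.2,0.2,0.2,0.2,0.2]'

```text
clock: 73.85
position: [0.5548, 0.4075, 0.302]
ee_rot: [0.708, 0.706, 0.0, 0.0]
ft_force: [0.1, -0.3, -2.0]
grip_width: 0.325
grasp_force: 59.3
```

Emit:
jog_arm --dr '[[0,0,0],[0,0,0],[0,0,0],[0,0,0],[0,0,0],[0,0,0],[0,0,0]]' --translation '[[0.3,0,0],[0,0,0.3],[0,0,0.5],[0,0,0.5],[0,0,0.25],[0,0,0],[0,0,0]]' --jaw '[0.2,0.2,0.2,0.2,0.2,0.2,0.2]'

```text
clock: 74.55
position: [0.5542, 0.4161, 0.263]
ee_rot: [0.707, 0.707, -0.0, -0.0]
ft_force: [0.5, 0.1, -0.8]
grip_width: 0.329
grasp_force: 59.3
```

Emit:
jog_arm --dr '[[0,0,0],[0,0,0],[0,0,0],[0,0,0],[0,0,0]]' --translation '[[0,0,0.15],[0,0,0.13],[0,0,0.1],[0,0,0.04],[0,0,0]]' --jaw '[0.2,0.2,0.2,0.2,0.2]'

```text
clock: 75.05
position: [0.5542, 0.4163, 0.2533]
ee_rot: [0.707, 0.707, 0.0, 0.0]
ft_force: [-0.9, -1.5, 4.4]
grip_width: 0.326
grasp_force: 59.7
```

Contact came at exactly the expected height. I'll release, withdraw and inspect.

Emit:
jog_arm --dr '[[0,0,0],[0,0,0],[0,0,0],[0,0,0],[0,0,0],[0,0,0],[0,0,0],[0,0,0],[0,0,0],[0,0,0]]' --translation '[[0,0,0],[0,0,0],[0,0,0],[0,0,0],[0,0,-0.4],[0,0,-0.8],[0,0,-1],[0,0,-0.6],[-0.5,0,0],[-1,0,0]]' --jaw '[1,1,1,1,1,1,1,1,1,1]'

```text
clock: 76.05
position: [0.553, 0.3805, 0.3236]
ee_rot: [0.706, 0.708, 0.001, -0.001]
ft_force: [0.3, -1.0, -0.4]
grip_width: 0.998
grasp_force: 0.0
```

Emit:
jog_arm --dr '[[0,0,0],[0,0,0],[0,0,0],[0,0,0],[0,0,0],[0,0,0],[0,0,0],[0,0,0],[0,0,0],[0,0,0]]' --translation '[[-1,0,0],[-1,0,0],[-1,0,0],[-1,0,0],[-1,0,0],[-1,0,0],[-1,0,0],[-1,0,0],[-0.5,0,0],[0,0,0]]' --jaw '[1,1,1,1,1,1,1,1,1,1]'

```text
clock: 77.05
position: [0.5547, 0.1646, 0.3231]
ee_rot: [0.708, 0.706, 0.0, 0.001]
ft_force: [0.1, 0.2, 0.4]
grip_width: 0.996
grasp_force: 0.0
```

Run:
```python
from workcell import optics,manip
from h import *
s=optics.camera("side"); t=optics.camera("top")
a=np.linspace(0,2*np.pi,90)
im=s["color"].copy()
for z in(.248,):
    p=proj(s,np.c_[.555+.07*np.cos(a),.4165+.07*np.sin(a),np.full(90,z)])
    cv2.polylines(im,[np.round(p*8).astype(np.int32)],True,(255,0,0),1,shift=3)
A=cv2.resize(s["color"][240:400,110:250],(350,400),interpolation=cv2.INTER_CUBIC)
B=cv2.resize(im[240:320,110:250],(350,200),interpolation=cv2.INTER_CUBIC)
D=cv2.resize(s["color"][130:260,310:450],(350,200),interpolation=cv2.INTER_CUBIC)
cv2.imwrite("pics/fin.png",np.hstack([A,np.vstack([B,D])])[:,:,::-1])
cv2.imwrite("pics/ftop.png",t["color"][:,:,::-1])
```

```text
(no output)
```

View pics/fin.png

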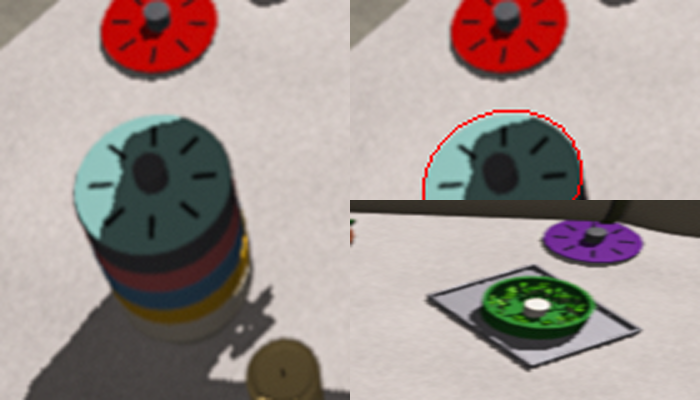

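The picture shows the tower as cream, yellow, blue, pink, grey and lid, all flush and level at the expected height. The green tray stands flat near the middle of the serving tray, and the robot is touching nothing.

```bash
python3 -c "
from workcell import manip
print(manip.hand_in())"
```

```text
the job is handed in; nothing more can be done
None
```

The job is handed in at about 77 s: the green tray stands on the serving tray, and the tower runs cream, yellow, blue, pink, grey and lid, all looking seated and level in the final picture (no verdict came back).

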